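# Pin the hold-down bar of the craft caddy

## Task

Swing the steel hold-down bar across the craft caddy until its eye sits between the two ears of the yoke, then take the steel pin from the wooden block and pass it down through the upper ear, the bar's eye and the lower ear until its collar rests on the upper ear. Feel it in without forcing it (the yoke starts slid off to one side, so draw it into line with the eye, and keep the push below 30 N), let go of it, and leave everything else on the bench and in the caddy where it is.

Things in the scene. Friction and masses are not known exactly. Their poses are not given: they have to be found in the camera images.
- caddy: plywood caddy fixed to the bench: open box 130 (x) x 200 (y) x 60 mm high; origin under the centre of the box, on the bench. At its -y end a post carries the bar's hinge, a vertical axis at (0, -115) mm. Outside its +y end an upright 100 mm high (inner face at y = 144 mm) carries the steel yoke. Its pose does not tell where the floating yoke is
- yoke_line (a point): caddy point (0, 120, 104) mm, level with the upper ear's top, over the eye when the bar is closed. The yoke slides along the caddy's x and starts with its holes 4 to 20 mm to the +x side of here; that is not measured. It takes about 2 N to slide (travel -4 to 20 mm) and stays where left. Its ears have 12 mm vertical holes in line with each other, at y = 120 mm. Axes as the caddy's
- yoke_low (a point): caddy point (0, 120, 74) mm: under yoke_line, level with the lower ear's underside; the air below is free. The yoke's level ears are each 48 (x) x 30 (y) x 8 mm: lower 74 to 82 mm, upper 96 to 104 mm above the bench, joined at y = 135 to 143 mm. The yoke cannot move in y or z
- bar (a joint): hinge angle of the flat steel bar, rad: 0 = closed on its stop, along the caddy's +y with the eye at caddy (0, 120) mm; up to 1.3 as it opens, the eye swinging to the caddy's -x. Stays where left; about 0.8 N m to turn (6 N at the stub, 3.5 N at the eye). Bar 22 mm wide, 84 to 94 mm above the bench, so it enters the 14 mm gap between the ears with 2 mm spare above and below
- bar_stub (a point): centre of the top of the round upright stub handle on the bar, 16 mm across, 30 mm tall (94 to 124 mm above the bench), 130 mm from the hinge axis
- bar_eye (a point): centre of the 12 mm vertical hole (eye) in the wider end of the bar, 44 mm across the bar x 26 mm along it, at mid thickness (89 mm above the bench), 235 mm from the hinge axis
- pin: steel pin, 60 g, 78 mm long, upright; origin at the centre of its lower end, z up along it. Shank 10 mm across and 40 mm long, its last 1 mm tapered to 9 mm; above it a collar 22 mm across and 4 mm thick; above that a round grip 14 mm across and 34 mm tall. At the start it stands in the block's hole, collar on the block, lower end 15 mm above the bench
- pin_seat (a point): centre of the underside of the pin's collar, 40 mm up from its lower end; its collar is seated when this is 104 mm above the bench, at the top of the upper ear
- block: wooden block 80 x 80 x 55 mm high, fixed, with a 14 mm vertical hole through its centre in which the pin stands; origin under its centre
- tape: roll of kraft tape lying flat in the caddy's -y half, 80 mm across, 42 mm high; origin under its centre
- jar: small closed glass jar standing in the caddy's +y half, 44 mm across, 50 mm high; origin under its centre
- cup: white ceramic cup, 72 mm across, with three markers standing to 125 mm; origin under its centre
- mug: blue ceramic mug, 80 mm across, 90 mm high, with a handle; origin under its centre
- clamp: stainless steel bar clamp lying flat, 220 mm long, 25 mm high; origin on the bench under its bar
- teabox: cardboard tea box 70 x 120 x 65 mm; origin under its centre

How it is judged (in metres and radians):
On the way, in this order (a step that is already met when the one before it is completed fails the run):
1. the bar is swung across to its stop, its eye between the ears (value of joint bar below 0.07 rad), for 0.2 s.
2. the pin is down through both ears and the eye (z of pin_seat in the frame of caddy between 0.1 and 0.1065 m and horizontal distance between pin_seat and bar_eye below 0.005 m and angle between pin's own z axis and vertical below 0.12 rad and value of joint bar below 0.07 rad), for 0.2 s.
At the end, for the whole second after the job is handed in: The bar is closed (within 0.07 rad of its stop), and the pin stands upright (within 0.12 rad), at rest and released, through both ears and the eye: its axis within 5 mm of the eye's centre and its collar within 2.5 mm of the upper ear's top (all of step 2 and contact force between the fingers and pin below 0.05 N and linear speed of pin below 0.02 m/s); the robot touches nothing.
It fails at once if the pin is pressed against the caddy, bar or yoke with more than 30 N (contact force between pin and caddy above 30 N).
It fails at once if a bystander (tape, jar, cup, mug, clamp or tea box) is moved by more than 25 mm (distance of any of tape, jar, cup, mug, clamp, teabox from where it was at the start of the episode above 0.025 m).
It also fails if it takes over 72 s, if anything falls off the work surface, if the arm or the gripper's body presses on something with over 40 N, if the wrist force passes 120 N, or if a joint passes its speed limit or range.

## Robot

A 6-joint arm with a two-finger parallel gripper is mounted at the origin on the work surface. World frame = base frame: x ahead of the robot, y to its left, z up, the work surface at z = 0. Lengths are in mm, angles in rad, forces in N, time in s.
With the tool pointing down it reaches from about 375 to 975 mm from the base axis. Payload 3.8 kg.
Tool frame: the origin (TCP) lies at the very end of the fingers, on their centre line; the grasp point (between the pads) lies 19 mm behind it (grip_point_offset is the y of the grasp point in the tool frame, in mm); y points along the fingers, x is the direction in which the jaws open and shut, and the axes are right-handed (so a half turn about y gives the same grasp; the last joint's range is limited). The gripper opens to 85 mm and grips with 20 to 120 N. Pads are 22 mm wide; open, the fingers measure 114 mm over their backs; the gripper's body (76 mm by 85 mm) begins 54 mm behind the grasp point. The pads swing forward as they close: fully open they stand 13 mm farther back than shut.
Start: joints at [1.112, 0.264, 1.604, -0, 1.274, -0.037], TCP at [276.344, 615.834, 231.28] pointing down, gripper open.
Joint ranges: [-2.63, 2.63], [-0.94, 2.18], [0.31, 2.57], [-1.31, 4.45], [0, 2.66], [-2.55, 2.55]. Speed limits (rad/s): [2.57, 2.57, 3.14, 3.14, 3.14, 3.14].

## Interface

Orientations are given as a unit quaternion [w, x, y, z].
In Python, from plant import * gives the robot as it stands.
- The arm moves only by the tool arm_command, never from a script. Its argument "motion" is a list of rows, each a list of 3 entries, a list of its own where there are three numbers: the shift along the tool's x, y, z as a fraction of full scale, then the turn, a rotation vector about the tool's x, y, z as a fraction of full scale, then the closure, from 0 (fully open) to 1 (shut). A call has 1 to 8 rows; each row shifts and turns the pose as measured when the row begins, along the tool's axes as they then stand; what a row does not reach is not made up. Full scale, the value 1, is 0.1 m for a shift and 0.12 rad for a turn. A row lasts 1/10 s, in which the tool goes at most 50 mm and 8.59 degrees, less where a joint would pass 70% of its speed; a pose out of reach is approached as far as the arm can. A call with a number of a shift or a turn outside -1 to 1 is refused whole. A call with a gripper value outside its range is refused whole. The fingers move at their own pace and stop on an object; "squeeze" is the grip in N (left out, the last holds). Time passes only in rows, so rows that do not move let the fingers close. It gives the time, the measured TCP pose, the force and the opening at its end, in the units of the state.
- get_state(): the state, without advancing time (a new reading comes with each control period).
- capture(name): name is "scene" or "side" or "wrist"; returns a dict with "image" (400x640x3 uint8, red, green, blue), "z_map" (400x640 float32, mm along the optical axis (not along the pixel's ray), 0 where there is no reading), "fx", "fy", "cx", "cy" (pixels), "k1" (the pictures are not rectified: a ray, as slopes to the right and down, at radius r is drawn at 1 + k1 r^2 times it, then the intrinsics apply), "rvec" (rotation vector, rad) and "tvec" (3), from world to camera coordinates, as OpenCV has them; the wrist camera has in their place "T_tool_cam" (4x4, takes a point from camera to tool coordinates, whose origin is the TCP and whose axes are the tool frame's). Camera axes: x right, y down, z forward; pixel columns grow to the right and rows downward; lengths in mm; the calibration is good to about 2 mm. A picture is of the moment at which its call begins: read the wrist's pose just before it.
- job_done(): hands the job in, once; it reports no verdict.
The state is a dict: "time": time; "joints": joint angles; "joint_vel": joint speeds; "joint_torque": joint torques, N m; "tool_pos": TCP position; "tool_rot": TCP orientation; "ft_force": force on the tool from outside, world axes, zero at the start; "wrist_torque": the same for the moment, N m; "opening": finger opening in mm.
Only numpy, scipy, OpenCV 4.12 (cv2) and the standard library are available. Lean on these libraries where they do the work, as an engineer would, in place of code of your own. Each camera call takes 0.05 s, during which the arm holds its last target.

## Working session

There is one attempt and no reset: what is moved stays moved. The work goes in short steps, Python scripts to look and compute and a tool call to move; the robot and the scene stay as the last step left them, time stands still between calls to the robot, and variables do not carry over. Pictures are saved under pics/ and viewed, and the job is handed in when it is done.

Besides the shell and the picture viewer there is one more tool, called after "Request:" as name([rows], argument=value, ...), one row to a line, values as JSON. arm_command: Moves the arm, as the interface text tells. Shift numbers are shares of 0.1 m and turn numbers shares of 0.12 rad, none past 1 either way. Its arguments: {"type":"object","properties":{"motion":{"type":"array","items":{"type":"array"}},"squeeze":{"type":"number"}},"required":["motion"]}

```bash
ls; mkdir -p pics; cat > h.py <<'E'
from plant import *
import numpy as np, cv2
from scipy.spatial.transform import Rotation as R
def save(n,c): cv2.imwrite(f'pics/{n}.png',c['image'][:,:,::-1])
def T_world(c,st=None):
    T=np.eye(4)
    if 'rvec' in c:
        T[:3,:3]=cv2.Rodrigues(np.array(c['rvec'],float))[0];T[:3,3]=np.ravel(c['tvec']);return np.linalg.inv(T)
    q=st['tool_rot'];T[:3,:3]=R.from_quat([q[1],q[2],q[3],q[0]]).as_matrix();T[:3,3]=st['tool_pos'];return T@np.array(c['T_tool_cam'])
def cloud(c,st=None):
    h,w=c['z_map'].shape
    u,v=np.meshgrid(np.arange(w),np.arange(h))
    K=np.array([[c['fx'],0,c['cx']],[0,c['fy'],c['cy']],[0,0,1.]])
    p=cv2.undistortPoints(np.stack([u,v],-1).reshape(-1,1,2).astype(np.float64),K,np.array([c['k1'],0,0,0.])).reshape(h,w,2)
    z=c['z_map'].astype(float)
    P=np.stack([p[...,0]*z,p[...,1]*z,z],-1)
    T=T_world(c,st)
    W=P@T[:3,:3].T+T[:3,3]; W[z==0]=np.nan
    return W
E
cat > a.py <<'E'
from h import *
import pickle
st=get_state();print(st)
D={}
for n in ['scene','side','wrist']:
    st=get_state();c=capture(n);save(n+'0',c);D[n]=(c,st);print(n,{k:v for k,v in c.items() if k not in('image','z_map')})
pickle.dump(D,open('d0.pkl','wb'))
E
python3 a.py
```

```text
pics
{'time': 0.0, 'joints': array([ 1.11209432e+00,  2.64741144e-01,  1.60538000e+00,  7.66723843e-06,
        1.27370392e+00, -3.69109833e-02]), 'joint_vel': array([-1.14616213e-04, -1.01333727e-03, -1.31066892e-03, -9.93233040e-04,
        8.18401217e-05,  9.41298937e-04]), 'joint_torque': array([-1.10851848e-03, -5.15111840e+01, -3.67316866e+01, -2.56556223e-04,
        1.30944457e-02, -3.98142106e-05]), 'tool_pos': array([276.0221868 , 615.17885907, 229.96688367]), 'tool_rot': array([-0.59318788,  0.59399175,  0.38357392, -0.38493246]), 'ft_force': array([ 0.38183156, -0.24086289, -0.37231638]), 'wrist_torque': array([ 0.02719051, -0.03584906, -0.0251194 ]), 'opening': 85.31352814545896}
scene {'fx': 461.03590803683585, 'fy': 461.03590803683585, 'cx': 319.2884161208955, 'cy': 201.66716330255935, 'k1': 0.010680594306585297, 'rvec': array([ 1.84629746,  1.24842033, -0.69410745]), 'tvec': array([-209.55487638, -229.95438217, 1773.61276257])}
side {'fx': 400.2791007542604, 'fy': 400.2791007542604, 'cx': 316.34275058047774, 'cy': 197.30085687954758, 'k1': -0.003622764903960474, 'rvec': array([ 2.30265827, -0.30588106,  0.14808825]), 'tvec': array([-614.54596935,  177.3480356 ,  855.89122434])}
wrist {'fx': 343.1056105071207, 'fy': 343.1056105071207, 'cx': 320.5237509386759, 'cy': 198.30073756472603, 'k1': -0.018487123594736154, 'T_tool_cam': array([[ 9.99999688e-01, -7.42828645e-04, -2.67611610e-04,
         2.94171281e-01],
       [ 1.20328015e-05, -3.24559069e-01,  9.45865430e-01,
        -1.42991009e+02],
       [-7.89471710e-04, -9.45865138e-01, -3.24558959e-01,
         8.36272392e+01],
       [ 0.00000000e+00,  0.00000000e+00,  0.00000000e+00,
         1.00000000e+00]])}
```

View pics/scene0.png

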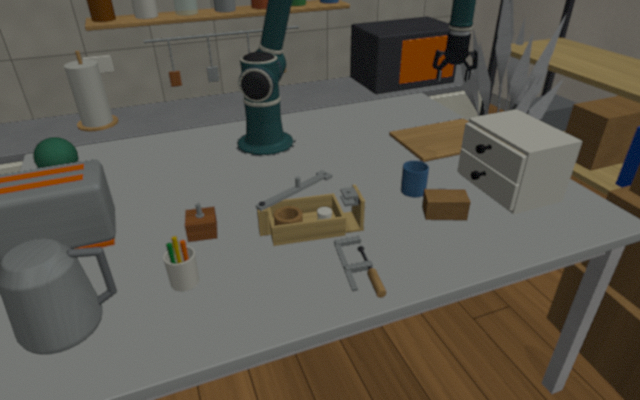

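View pics/side0.png

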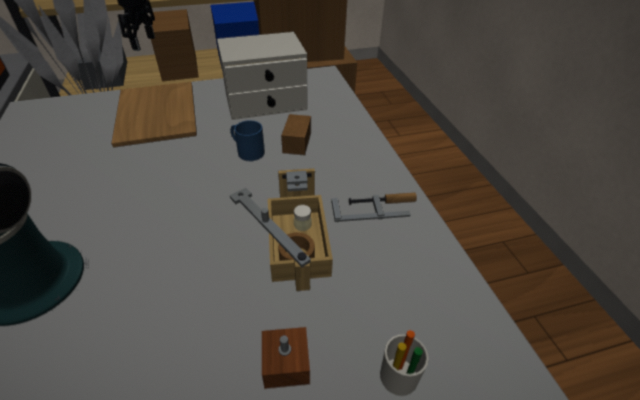

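View pics/wrist0.png

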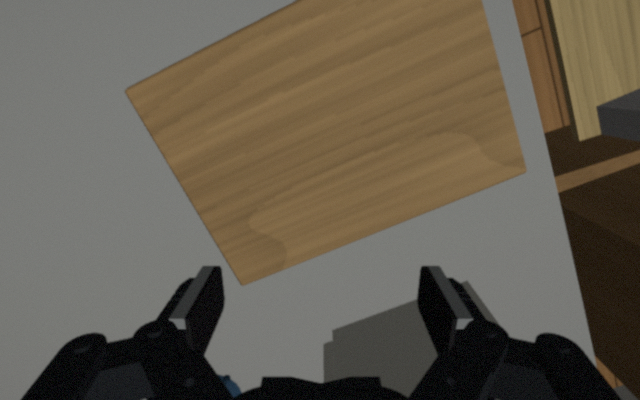

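The side view shows the hinge at about (302,257), stub (265,215), eye (238,194), yoke (297,180) and pin (284,340). The scene view agrees. I'll measure these next.

```bash
cat > b.py <<'E'
from h import *
import pickle
D=pickle.load(open('d0.pkl','rb'))
for n,(x0,x1,y0,y1) in {'scene':(170,400,160,300),'side':(220,430,130,390)}.items():
    im=D[n][0]['image'][y0:y1,x0:x1,::-1]
    s=min(800/(x1-x0),600/(y1-y0)); s=int(s)
    cv2.imwrite(f'pics/{n}_crop.png',cv2.convertScaleAbs(cv2.resize(im,None,fx=s,fy=s,interpolation=cv2.INTER_CUBIC),alpha=1.5));print(n,s)
W=cloud(*D['side']);
for nm,(u,v) in dict(hinge=(302,257),stub=(265,213),eye=(238,194),yoke=(297,180),pin=(284,338),block=(300,340),jar=(302,212)).items(): print('side',nm,np.round(W[v,u],0))
W=cloud(*D['scene'])
for nm,(u,v) in dict(hinge=(263,205),stub=(296,183),eye=(326,177),yoke=(349,192),pin=(198,208)).items(): print('scene',nm,np.round(W[v,u],0))
E
python3 b.py
```

```text
scene 3
side 2
side hinge [ 561. -166.   99.]
side stub [510. -50. 121.]
side eye [464.  59.  90.]
side yoke [605.  59. 103.]
side pin [ 492. -320.   93.]
side block [ 521. -312.   56.]
side jar [601.  -5.  58.]
scene hinge [ 573. -160.   97.]
scene stub [515. -47. 107.]
scene eye [494.  53.  94.]
scene yoke [602.  77.  98.]
scene pin [ 504. -321.   86.]
```

View pics/scene_crop.png

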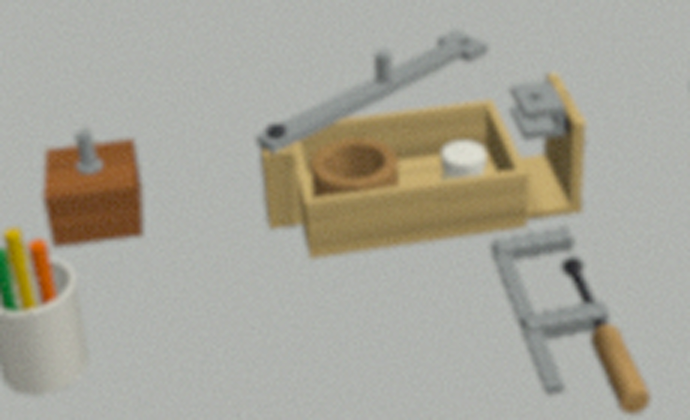

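View pics/side_crop.png

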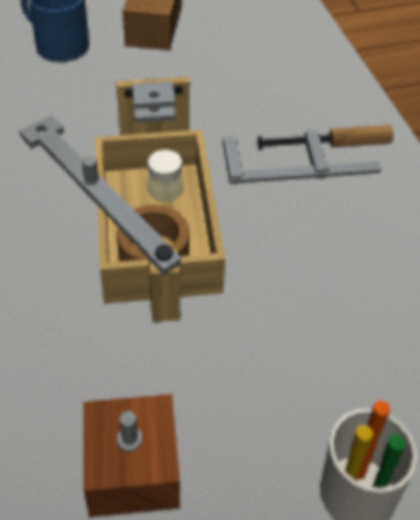

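```bash
cat > c.py <<'E'
from h import *
import pickle
D=pickle.load(open('d0.pkl','rb'))
for n in ['side','scene']:
    W=cloud(*D[n]);z=W[...,2]
    for nm,box in dict(bar=(430,590,-190,85,84,99),stub=(480,540,-80,-20,112,130),block=(430,570,-380,-260,48,60),pin=(430,570,-380,-260,65,110),yoke=(540,660,20,90,96,110),box=(480,720,-190,100,52,66)).items():
        m=(W[...,0]>box[0])&(W[...,0]<box[1])&(W[...,1]>box[2])&(W[...,1]<box[3])&(z>box[4])&(z<box[5])
        P=W[m]
        if len(P)<3: print(n,nm,len(P));continue
        r=cv2.minAreaRect(P[:,:2].astype(np.float32))
        print(n,nm,len(P),'mean',np.round(P.mean(0),1),'rect',np.round(r[0],1),np.round(r[1],1),round(r[2],1), 'z',np.round(np.percentile(P[:,2],[5,95]),1))
E
python3 c.py
```

```text
side bar 1151 mean [514.9 -57.9  92.6] rect [510.8 -52.9] [247.1 144.8] 86.7 z [85.9 95.9]
side stub 60 mean [510.  -46.  120.5] rect [509.8 -43.7] [14.1 15.1] 24.8 z [113.1 125. ]
side block 2003 mean [ 490.9 -325.4   54.4] rect [ 491.8 -321.2] [82.3 79.4] 80.3 z [52.2 56.7]
side pin 115 mean [ 491.1 -324.3   84.8] rect [ 491.4 -322.1] [13.6 13.4] 2.0 z [68.4 93.5]
side yoke 252 mean [609.2  69.2 102.4] rect [617.3  71.6] [45.7 68.5] 80.7 z [ 97.3 105.1]
side box 1183 mean [586.6 -46.4  58.4] rect [580.7 -40. ] [279.7 130. ] 81.1 z [53.1 61.7]
scene bar 622 mean [521.8 -51.8  92.3] rect [561.2 -33.3] [132.2 264.2] 26.2 z [85.6 96.4]
scene stub 36 mean [515.4 -42.  119.9] rect [514.6 -42.1] [15.3 20. ] 25.5 z [113.1 125.1]
scene block 509 mean [ 501.2 -320.7   54.8] rect [ 494.5 -319.3] [79.3 87.1] 81.4 z [50.7 57.6]
scene pin 56 mean [ 497.8 -319.8   81.9] rect [ 496.2 -319.7] [13.3 16.3] 84.4 z [67.8 94. ]
scene yoke 172 mean [615.6  72.2 102.5] rect [620.4  71.1] [74.  37.7] 0.1 z [ 97.  105.6]
scene box 888 mean [598.4 -37.6  57.9] rect [585.1 -36.1] [283.7 140.6] 83.2 z [52.5 61.9]
```

```bash
cat >> h.py <<'E'
def yaw(a):  # tool pointing down, tool x at world angle a
    x=np.array([np.cos(a),np.sin(a),0]);y=np.array([0,0,-1.]);return np.stack([x,y,np.cross(x,y)],1)
def go(p,a=None,st=None):
    st=st or get_state();q=st['tool_rot'];M=R.from_quat([q[1],q[2],q[3],q[0]]).as_matrix()
    d=M.T@(np.array(p,float)-st['tool_pos'])
    r=np.zeros(3) if a is None else R.from_matrix(M.T@yaw(a)).as_rotvec()
    print('t',round(st['time'],2),'pos',np.round(st['tool_pos'],1),'x-ang',round(np.arctan2(M[1,0],M[0,0]),3),'tilt',round(float(np.arccos(min(1,-M[2,1]))),4),'F',np.round(st['ft_force'],1),'op',round(st['opening'],1),'q',np.round(st['joints'],2))
    print(' shift frac',np.round(d/100,3),' turn frac',np.round(r/0.12,3))
E
python3 - <<'E'
from h import *
import pickle
go([590,60,230],-0.153)
D=pickle.load(open('d0.pkl','rb'));W=cloud(*D['side'])
for u,v in [(403,345),(250,140),(295,130)]: print(np.round(W[v,u]))
E
```

```text
t 0.15 pos [276.1 615.3 230.2] x-ang 1.149 tilt 0.0018 F [ 0.2  0.8 -0.1] op 85.3 q [ 1.11  0.26  1.61 -0.    1.27 -0.04]
 shift frac [-3.781  0.009 -5.137]  turn frac [ 9.000e-03  1.085e+01 -1.300e-02]
[ 668. -397.  125.]
[525. 298.  70.]
[661. 323.  65.]
```

Request:
arm_command([
  [[-0.29,0,-0.4],[0,0,0],0.0],
  [[-0.29,0,-0.4],[0,0,0],0.0],
  [[-0.29,0,-0.4],[0,0,0],0.0],
  [[-0.29,0,-0.4],[0,0,0],0.0],
  [[-0.29,0,-0.4],[0,0,0],0.0],
  [[-0.29,0,-0.4],[0,0,0],0.0],
  [[-0.29,0,-0.4],[0,0,0],0.0],
  [[-0.29,0,-0.4],[0,0,0],0.0],
])

```text
time: 0.95
tool_pos: [472.9, 270.8, 226.4]
tool_rot: [-0.591, 0.591, 0.386, -0.389]
ft_force: [0.4, 0.3, -0.4]
opening: 85.7
```

```bash
python3 -c "
from h import *
go([560,40,230],0.4)"
```

```text
t 0.95 pos [472.9 270.8 226.4] x-ang 1.161 tilt 0.0044 F [ 0.4  0.3 -0.4] op 85.7 q [ 0.47  0.02  1.89 -0.    1.24 -0.69]
 shift frac [-1.771 -0.034 -1.718]  turn frac [-6.000e-03  6.343e+00 -3.700e-02]
```

Request:
arm_command([
  [[-0.3,0,-0.29],[0,1,0],0.0],
  [[-0.26,0,-0.32],[0,1,0],0.0],
  [[-0.22,0,-0.35],[0,1,0],0.0],
  [[-0.18,0,-0.37],[0,1,0],0.0],
  [[-0.13,0,-0.39],[0,1,0],0.0],
  [[-0.08,0,-0.4],[0,1,0],0.0],
  [[0,0,0],[0,0,0],0.0],
])

```text
time: 1.65
tool_pos: [560.1, 22.4, 225.3]
tool_rot: [-0.691, 0.694, 0.141, -0.144]
ft_force: [-0.6, 0.4, 1.0]
opening: 85.2
```

```bash
cat > w.py <<'E'
from h import *
import pickle,sys
n=sys.argv[1]
go([560,40,230],0.4)
st=get_state();c=capture('wrist');save(n,c);pickle.dump((c,st),open(n+'.pkl','wb'))
E
python3 w.py w1
```

```text
t 1.65 pos [560.1  22.4 225.3] x-ang 0.405 tilt 0.0058 F [-0.6  0.4  1. ] op 85.2 q [-0.    0.05  1.86 -0.    1.23 -0.4 ]
 shift frac [ 0.068 -0.048  0.162]  turn frac [ 0.023  0.041 -0.042]
```

View pics/w1.png

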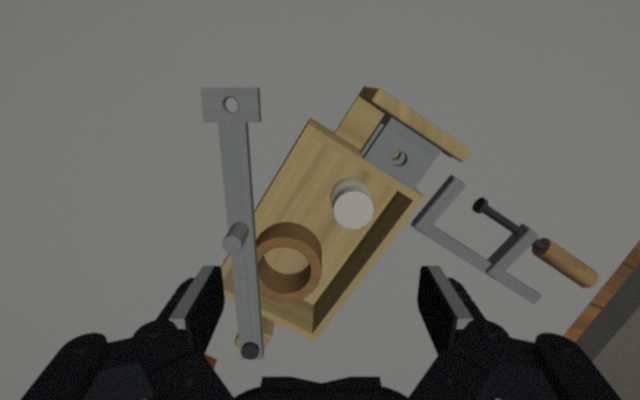

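The wrist view shows the eye at (231,104), stub near (235,237), hinge (250,351) and the upper ear's hole at (400,157).

```bash
cat >> h.py <<'E'
def onplane(c,st,uv,z):
    K=np.array([[c['fx'],0,c['cx']],[0,c['fy'],c['cy']],[0,0,1.]])
    p=cv2.undistortPoints(np.array(uv,float).reshape(-1,1,2),K,np.array([c['k1'],0,0,0.])).reshape(-1,2)
    T=T_world(c,st);d=np.c_[p,np.ones(len(p))]@T[:3,:3].T;o=T[:3,3]
    return o+d*((z-o[2])/d[:,2])[:,None]
E
python3 - <<'E'
from h import *
import pickle
c,st=pickle.load(open('w1.pkl','rb'))
im=c['image'][:,:,::-1]
a=cv2.resize(im[80:200,350:480],None,fx=6,fy=6,interpolation=cv2.INTER_CUBIC)[:600]; cv2.imwrite('pics/w1a.png',cv2.convertScaleAbs(a,alpha=1.5))
b=cv2.resize(im[75:275,180:310],None,fx=3,fy=3,interpolation=cv2.INTER_CUBIC); cv2.imwrite('pics/w1b.png',cv2.convertScaleAbs(b,alpha=1.5))
W=cloud(c,st)
for nm,uv in dict(eyeplate=(215,95),bar=(240,190),ear=(385,145),earR=(415,165),rim=(360,275),stubtop=(232,240),hinge=(250,351),bench=(300,50)).items(): print(nm,np.round(W[uv[1],uv[0]],1))
print(onplane(c,st,[(231,104)],94),onplane(c,st,[(250,351)],99),onplane(c,st,[(400,157)],104))
z=W[...,2]
for nm,box,zz in [('ear',(570,670,30,110),(102,107)),('stub',(480,540,-80,-20),(118,130)),('eyeplate',(430,500,35,85),(90,98))]:
    m=(W[...,0]>box[0])&(W[...,0]<box[1])&(W[...,1]>box[2])&(W[...,1]<box[3])&(z>zz[0])&(z<zz[1])
    print(nm,m.sum(),np.round(W[m].mean(0),1),cv2.minAreaRect(W[m][:,:2].astype(np.float32)),np.argwhere(m)[:,::-1].mean(0))
E
```

```text
eyeplate [456.3  57.7  94.2]
bar [498.8  -7.4  94.2]
ear [590.9  75.5 105.4]
earR [620.1  70.5 103.9]
rim [638.5 -59.2  60.3]
stubtop [509.5 -37.2 124.6]
hinge [ 561.7 -158.   101.3]
bench [496.4 117.3  -0.8]
[[469.75721095  56.13423086  94.        ]] [[ 561.96313737 -160.16874561   99.        ]] [[606.2241102  71.5784861 104.       ]]
ear 2859 [606.4  74.7 104.5] ((603.4293212890625, 80.1620864868164), (49.87465286254883, 63.851016998291016), 80.67630004882812) [402.13291361 153.3273872 ]
stub 344 [510.5 -40.2 123.7] ((510.21282958984375, -41.339359283447266), (15.718829154968262, 15.264594078063965), 62.815582275390625) [232.23255814 243.15116279]
eyeplate 2151 [470.6  52.7  94.3] ((471.5794677734375, 48.683189392089844), (44.47153091430664, 38.90808868408203), 22.9407901763916) [230.59460716 108.47512785]
```

View pics/w1a.png

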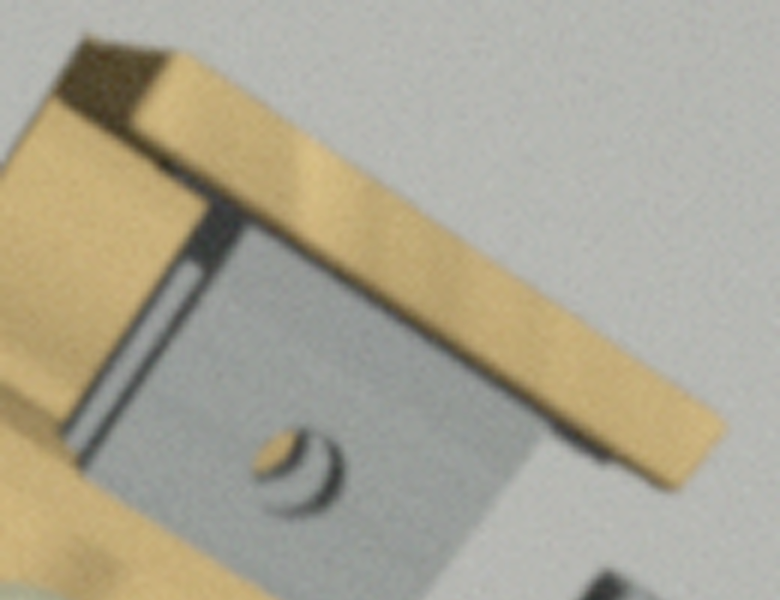

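View pics/w1b.png

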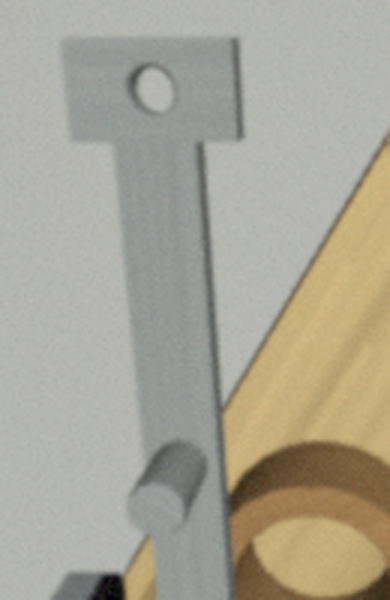

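```bash
python3 -c "
from h import *
go([510.3,-40.5,150],0.4)"
```

```text
t 1.7 pos [559.3  24.3 225.1] x-ang 0.408 tilt 0.0055 F [-0.1  0.5 -0.9] op 85.4 q [ 0.    0.05  1.86 -0.    1.24 -0.41]
 shift frac [-0.703  0.755 -0.4  ]  turn frac [ 0.008  0.064 -0.045]
```

Request:
arm_command([
  [[-0.35,0.1,-0.2],[0,0,0],0.6],
  [[-0.33,0.1,-0.2],[0,0.06,-0.04],0.6],
  [[0,0.3,0],[0,0,0],0.6],
  [[0,0.2,0],[0,0,0],0.6],
  [[0,0,0],[0,0,0],0.6],
  [[0,0,0],[0,0,0],0.6],
], squeeze=20)

```text
time: 2.3
tool_pos: [510.2, -35.4, 153.8]
tool_rot: [0.693, -0.691, -0.145, 0.144]
ft_force: [-0.1, -0.6, 0.9]
opening: 33.6
```

```bash
sed -i 's/^go.*/exec(sys.argv[2]) if len(sys.argv)>2 else 0/' w.py; python3 w.py w2 "go([510.3,-40.5,100],0.4)"
```

```text
t 2.3 pos [510.2 -35.4 153.8] x-ang 0.411 tilt 0.0028 F [-0.1 -0.6  0.9] op 33.6 q [-0.12  0.02  2.03  0.    1.09 -0.53]
 shift frac [-0.02   0.538 -0.049]  turn frac [-0.021  0.094  0.011]
```

View pics/w2.png

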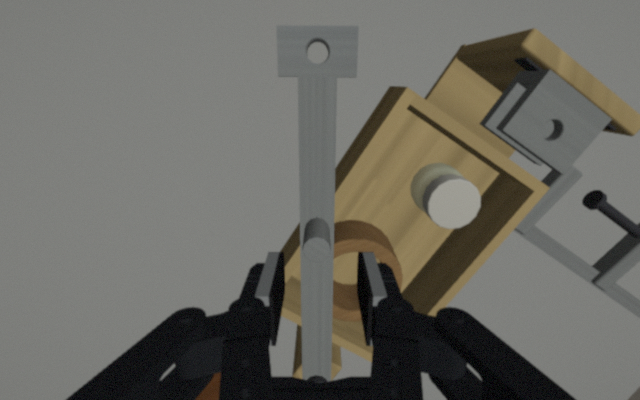

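```bash
python3 -c "
from h import *
import pickle
c,st=pickle.load(open('w2.pkl','rb'))
print(onplane(c,st,[(317,247)],124),onplane(c,st,[(317.5,51)],94),onplane(c,st,[(549,129)],104))"
```

```text
[[510.25726677 -39.92447421 124.        ]] [[469.21768221  55.30187512  94.        ]] [[604.55587726  69.83640373 104.        ]]
```

Request:
arm_command([
  [[-0.02,0.25,-0.05],[0,0,0],0.62],
  [[0,0.2,0],[0,0,0],0.64],
  [[0,0.06,0],[0,0,0],0.66],
  [[0,0,0],[0,0,0],0.68],
])

```text
time: 2.75
tool_pos: [515.3, -38.6, 107.6]
tool_rot: [-0.692, 0.692, 0.15, -0.143]
ft_force: [-1.9, -0.8, -1.9]
opening: 27.4
```

```bash
python3 -c "
from h import *
go([510.3,-40.5,99],0.4)"
```

```text
t 2.75 pos [515.3 -38.6 107.6] x-ang 0.417 tilt 0.0096 F [-1.9 -0.8 -1.9] op 27.4 q [-0.12  0.07  2.07  0.    0.99 -0.54]
 shift frac [-0.055  0.086  0.003]  turn frac [0.017 0.142 0.078]
```

Request:
arm_command([
  [[0.1,0.04,0],[0,0.6,0.05],0.68],
  [[0.1,0.02,-0.005],[0,0.67,0],0.68],
  [[0.1,0,-0.005],[0,0.67,0],0.68],
  [[0.1,0,-0.005],[0,0.67,0],0.68],
])

```text
time: 3.15
tool_pos: [548.0, -30.0, 104.2]
tool_rot: [-0.704, 0.708, 0.03, -0.038]
ft_force: [-5.6, -3.7, -2.4]
opening: 27.2
```

```bash
python3 w.py w3 "go([585,-31,102],-0.16)"
```

```text
t 3.15 pos [548.  -30.  104.2] x-ang 0.097 tilt 0.0131 F [-5.6 -3.7 -2.4] op 27.2 q [-0.1   0.15  1.99 -0.01  1.01 -0.19]
 shift frac [ 0.368  0.018 -0.046]  turn frac [ 0.057  2.139 -0.094]
```

View pics/w3.png

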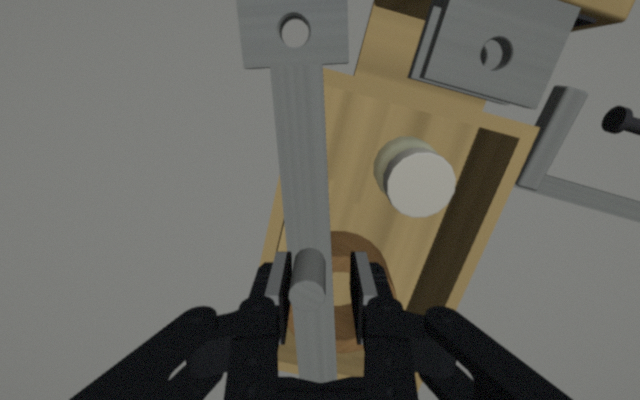

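The bar follows, and the stub is caged against the left finger. I'll carry on to the stop.

Request:
arm_command([
  [[0.12,0,-0.01],[0.03,0.6,-0.05],0.68],
  [[0.12,0,-0.015],[0.03,0.6,-0.05],0.68],
  [[0.1,0,-0.01],[0,0.5,0],0.68],
  [[0.06,0,-0.005],[0,0.3,0],0.68],
])

```text
time: 3.6
tool_pos: [581.2, -30.4, 104.2]
tool_rot: [0.707, -0.703, 0.06, -0.046]
ft_force: [-6.6, 0.2, -0.3]
opening: 27.3
```

```bash
python3 w.py w4 "go([588,-31,102],-0.16)"
```

```text
t 3.6 pos [581.2 -30.4 104.2] x-ang -0.15 tilt 0.0193 F [-6.6  0.2 -0.3] op 27.3 q [-0.1   0.21  1.92  0.    1.03  0.05]
 shift frac [0.069 0.021 0.004]  turn frac [-0.027  0.081 -0.158]
```

View pics/w4.png

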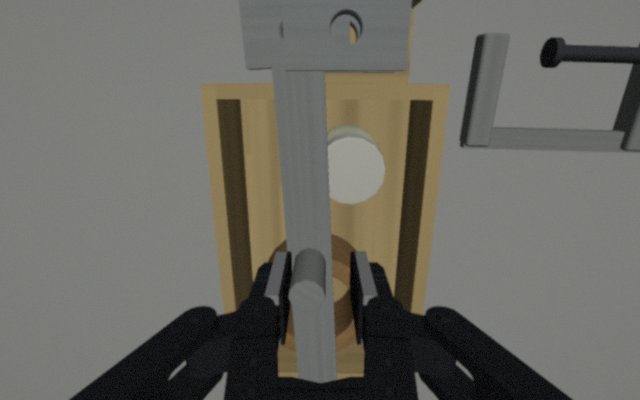

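Request:
arm_command([
  [[0.06,0,0],[0,0.1,-0.1],0.68],
  [[0.05,0,0],[0,0,0],0.68],
])

```text
time: 3.85
tool_pos: [587.7, -31.0, 104.2]
tool_rot: [0.706, -0.703, 0.063, -0.05]
ft_force: [-13.9, 0.7, 5.3]
opening: 26.8
```

Request:
arm_command([
  [[0.05,0,0],[0,0,0],0.68],
  [[0.04,0,0],[0,0,0],0.68],
])

```text
time: 4.05
tool_pos: [587.3, -30.9, 103.9]
tool_rot: [0.707, -0.703, 0.068, -0.042]
ft_force: [-10.7, 1.1, 3.8]
opening: 27.6
```

Request:
arm_command([
  [[0.05,0,0],[0,0,0],0.68],
])

```text
time: 4.15
tool_pos: [587.3, -30.9, 103.7]
tool_rot: [0.707, -0.703, 0.071, -0.037]
ft_force: [-15.0, 0.4, 7.6]
opening: 27.1
```

```bash
python3 w.py w5 "go([588,-31,102],-0.16)"
```

```text
t 4.15 pos [587.3 -30.9 103.7] x-ang -0.153 tilt 0.0492 F [-15.    0.4   7.6] op 27.1 q [-0.1   0.24  1.88  0.    1.07  0.05]
 shift frac [0.008 0.016 0.   ]  turn frac [-0.012  0.055 -0.41 ]
```

View pics/w5.png

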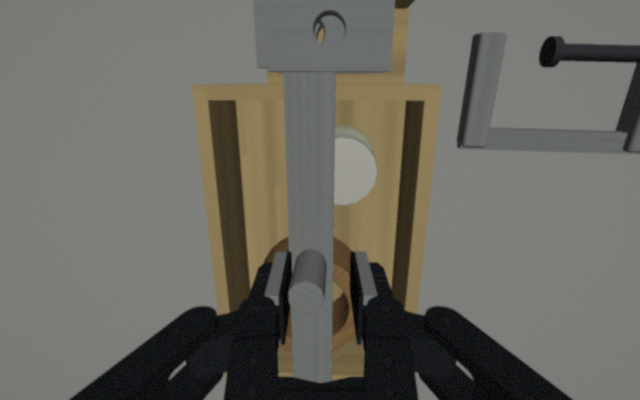

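The bar is on its stop: force rises with no more travel, and the stub's x is where it should be. I'll back off, rise and look at the yoke.

Request:
arm_command([
  [[-0.05,0,0],[0,0,-0.3],0.68],
  [[0,-0.3,0],[0,0,0],0.68],
  [[0,-0.45,0],[0,0,0],0.8],
  [[0,-0.3,0.3],[0,0,0],1.0],
  [[0.1,0,0.2],[0,0,0],1.0],
  [[0,0,0],[0,0,0],1.0],
])

```text
time: 4.8
tool_pos: [603.6, 20.4, 220.8]
tool_rot: [0.707, -0.703, 0.051, -0.05]
ft_force: [-1.0, -0.6, -0.9]
opening: 0.3
```

```bash
python3 w.py w6 "go([600,30,200],-0.16)"
```

```text
t 4.8 pos [603.6  20.4 220.8] x-ang -0.143 tilt 0.0061 F [-1.  -0.6 -0.9] op 0.3 q [-0.01  0.14  1.77  0.01  1.23  0.13]
 shift frac [-0.049  0.209  0.089]  turn frac [-0.05   0.14  -0.009]
```

View pics/w6.png

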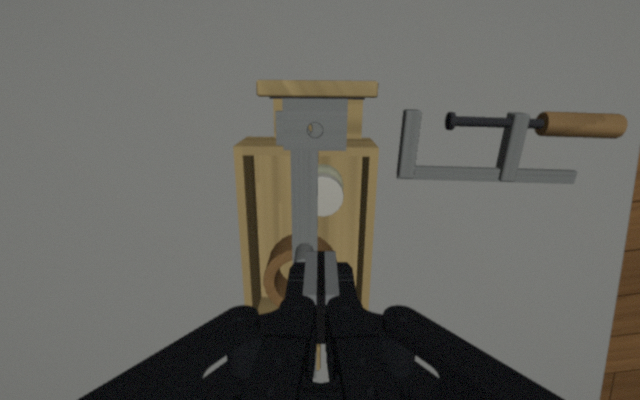

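```bash
python3 - <<'E'
from h import *
import pickle
c,st=pickle.load(open('w6.pkl','rb'))
im=c['image'][:,:,::-1]
a=cv2.resize(im[75:255,230:390],None,fx=3.3,fy=3.3,interpolation=cv2.INTER_CUBIC); cv2.imwrite('pics/w6a.png',cv2.convertScaleAbs(a,alpha=1.6))
W=cloud(c,st)
print('ear row115', np.round(W[115,274:352:6],0).tolist())
g=cv2.cvtColor(im,cv2.COLOR_BGR2GRAY).astype(float)
for r in (160,180,200,220): print(r,[int(x) for x in g[r,284:328]])
for r in (108,112): print(r,[int(x) for x in g[r,268:356]])
E
```

```text
ear row115 [[564.0, 79.0, 9.0], [581.0, 84.0, 94.0], [587.0, 84.0, 104.0], [591.0, 83.0, 104.0], [596.0, 83.0, 105.0], [600.0, 82.0, 104.0], [605.0, 82.0, 105.0], [609.0, 81.0, 104.0], [613.0, 80.0, 104.0], [618.0, 80.0, 106.0], [622.0, 79.0, 105.0], [626.0, 78.0, 105.0], [631.0, 78.0, 105.0]]
160 [117, 121, 121, 123, 122, 118, 111, 101, 99, 100, 99, 100, 99, 101, 94, 98, 101, 102, 102, 98, 99, 99, 99, 97, 97, 98, 101, 101, 101, 103, 104, 103, 100, 97, 97, 103, 106, 103, 103, 103, 103, 104, 102, 100]
180 [119, 118, 120, 120, 121, 120, 116, 106, 101, 99, 99, 100, 101, 101, 96, 96, 99, 102, 99, 98, 100, 98, 100, 96, 97, 98, 99, 101, 102, 101, 101, 100, 100, 111, 138, 145, 145, 146, 146, 144, 147, 148, 148, 147]
200 [116, 115, 119, 119, 119, 118, 119, 105, 102, 98, 97, 97, 102, 100, 98, 98, 98, 101, 99, 98, 99, 101, 98, 99, 99, 97, 100, 101, 100, 99, 102, 104, 103, 120, 138, 143, 144, 146, 145, 143, 145, 144, 145, 144]
220 [115, 114, 116, 118, 120, 119, 114, 113, 101, 98, 101, 102, 100, 102, 101, 100, 98, 104, 101, 101, 98, 98, 100, 100, 99, 98, 100, 99, 101, 102, 102, 102, 99, 95, 106,
[... 224 characters left out ...]
102, 101, 101, 101, 100, 100, 100, 102, 99, 100, 99, 100, 103, 101, 102, 101, 101, 101, 101, 101, 100, 100, 103, 100, 101, 102, 104, 100, 100, 103, 101, 100, 102, 99, 100, 100, 101, 102, 102, 100, 101, 99, 103, 106, 116, 118, 119, 116, 117, 117, 117, 118]
112 [119, 117, 120, 117, 120, 119, 114, 109, 102, 100, 102, 100, 100, 101, 102, 102, 104, 103, 101, 103, 106, 104, 104, 103, 105, 103, 104, 104, 102, 105, 104, 103, 104, 106, 103, 103, 103, 105, 104, 104, 105, 103, 102, 104, 103, 105, 102, 105, 103, 103, 104, 104, 102, 106, 103, 106, 104, 103, 102, 103, 101, 105, 104, 105, 103, 105, 102, 104, 101, 104, 101, 102, 102, 103, 104, 102, 105, 103, 105, 109, 115, 118, 119, 117, 117, 116, 117, 120]
```

View pics/w6a.png

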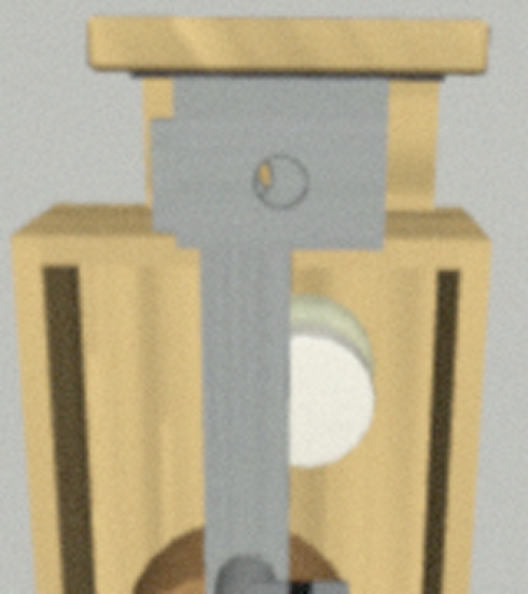

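```bash
python3 - <<'E'
from h import *
import pickle
c,st=pickle.load(open('w6.pkl','rb'))
hole=onplane(c,st,[(315.2,130.2)],104)[0]
e=onplane(c,st,[(282.7,108),(347.5,108),(315,98)],104)
bl=onplane(c,st,[(290.3,160),(290.8,180),(291,200),(291.3,220)],94)
br=onplane(c,st,[(317,180),(317,200)],94)
ep=onplane(c,st,[(275.5,125)],94)
print('hole',hole,'\near edges',e,'\nbarL',bl,'\nbarR',br,'\nplateL',ep)
d=bl[0]-bl[-1];print(np.arctan2(d[0],d[1]))
# caddy box edges: rim left outer & upright
W=cloud(c,st);z=W[...,2]
m=(abs(z-60)<3)&(W[...,0]>480)&(W[...,0]<720)&(W[...,1]>-150)&(W[...,1]<70)
print(cv2.minAreaRect(W[m][:,:2].astype(np.float32)))
m=(abs(z-100)<3)&(W[...,1]>87)
p=W[m];print(cv2.minAreaRect(p[:,:2].astype(np.float32)),len(p))
E
```

```text
hole [606.65476901  69.9487163  104.        ] 
ear edges [[585.36932504  89.41104716 104.        ]
 [632.5938551   82.55647421 104.        ]
 [609.96321521  92.9978506  104.        ]] 
barL [[583.05441691  48.18203765  94.        ]
 [580.61663851  31.74655084  94.        ]
 [577.83370558  14.70820574  94.        ]
 [575.02025262  -3.02448145  94.        ]] 
barR [[601.79472905  28.67639734  94.        ]
 [599.26187212  11.60500017  94.        ]] 
plateL [[576.40086997  77.09002282  94.        ]]
0.1556285470927126
((581.2561645507812, -33.55702209472656), (172.49697875976562, 130.63124084472656), 81.16133117675781)
((611.229248046875, 94.79606628417969), (21.155635833740234, 89.86457824707031), 81.71060943603516) 2102
```

Yoke hole is at about (606.7,70.0). The eye is at about (598.2,72.3) from the hinge and plate edge, so the yoke must go about 8.4 mm to caddy -x. I'll push its +x flank with the closed fingers.

```bash
python3 -c "
from h import *
go([660,62.5,150],-0.155)"
```

```text
t 4.85 pos [603.5  19.5 221.4] x-ang -0.144 tilt 0.0054 F [-0.6  0.8  0.8] op 0.2 q [-0.01  0.14  1.77  0.01  1.23  0.13]
 shift frac [0.499 0.716 0.502]  turn frac [-0.045  0.096 -0.004]
```

Request:
arm_command([
  [[0.26,0.1,0.26],[-0.04,0.1,0],1.0],
  [[0.25,0.15,0.25],[0,0,0],1.0],
  [[0,0.4,0],[0,0,0],1.0],
  [[0,0,0],[0,0,0],1.0],
])

```text
time: 5.25
tool_pos: [663.6, 61.1, 158.2]
tool_rot: [-0.705, 0.705, -0.052, 0.056]
ft_force: [-1.5, -0.5, -1.2]
opening: -0.2
```

```bash
python3 w.py w7 "go([660,62.5,90],-0.155)"
```

```text
t 5.25 pos [663.6  61.1 158.2] x-ang -0.153 tilt 0.0052 F [-1.5 -0.5 -1.2] op -0.2 q [ 0.06  0.3   1.7  -0.    1.14  0.21]
 shift frac [-0.041  0.682  0.008]  turn frac [0.003 0.016 0.043]
```

View pics/w7.png

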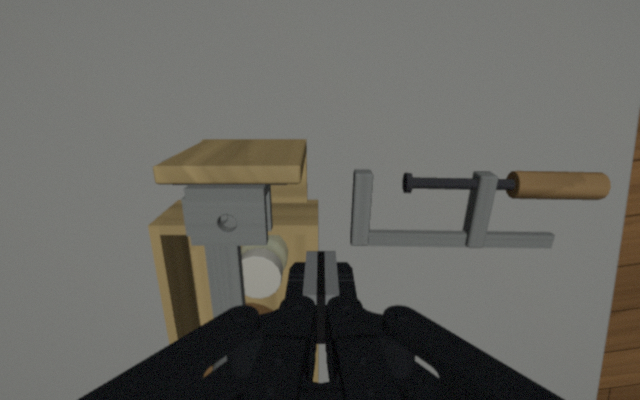

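Request:
arm_command([
  [[-0.03,0.35,0.02],[0,0,0],1.0],
  [[0,0.3,0],[0,0,0],1.0],
  [[0,0.05,0],[0,0,0],1.0],
])

```text
time: 5.6
tool_pos: [669.0, 61.6, 99.7]
tool_rot: [0.705, -0.704, 0.046, -0.063]
ft_force: [-0.3, 0.0, -0.7]
opening: -0.1
```

```bash
python3 -c "
from h import *
e=np.array([598.3,72.2,89]);cx=np.array([.988,-.155,0]);print((get_state()['tool_pos']-e)@cx)
go(e+39*cx,-0.155)"
```

```text
71.45769035470454
t 5.6 pos [669.   61.6  99.7] x-ang -0.154 tilt 0.0237 F [-0.3  0.  -0.7] op -0.1 q [ 0.06  0.35  1.75 -0.    1.02  0.21]
 shift frac [-0.327  0.1   -0.005]  turn frac [-0.027  0.008  0.196]
```

Request:
arm_command([
  [[-0.1,0.1,0],[0,0,0.2],1.0],
  [[-0.1,0.05,0],[0,0,0.05],1.0],
  [[0,0.0,0],[0,0,0],1.0],
])

```text
time: 5.9
tool_pos: [649.9, 63.7, 88.7]
tool_rot: [0.707, -0.703, 0.056, -0.053]
ft_force: [-0.2, 0.4, -1.3]
opening: -0.3
```

```bash
cat > off.py <<'E'
from h import *
e=np.array([598.3,72.2,89]);cx=np.array([.988,-.155,0]);print('cx off',(get_state()['tool_pos']-e)@cx)
go(e+31*cx,-0.155)
E
python3 off.py
```

```text
cx off 52.26263516068144
t 5.9 pos [649.9  63.7  88.7] x-ang -0.155 tilt 0.0058 F [-0.2  0.4 -1.3] op -0.3 q [0.06 0.34 1.78 0.01 1.02 0.21]
 shift frac [-0.213 -0.002  0.005]  turn frac [-0.034 -0.001 -0.035]
```

Request:
arm_command([
  [[-0.06,0,0],[0,0,0],1.0],
  [[-0.04,0,0],[0,0,0],1.0],
])

```text
time: 6.1
tool_pos: [641.4, 65.1, 91.5]
tool_rot: [0.707, -0.703, 0.054, -0.055]
ft_force: [2.7, -0.4, -0.9]
opening: 0.2
```

Request:
arm_command([
  [[-0.03,0,0],[0,0,0],1.0],
])

```text
time: 6.2
tool_pos: [639.2, 65.6, 92.6]
tool_rot: [0.707, -0.703, 0.053, -0.056]
ft_force: [2.7, -0.2, -1.1]
opening: -0.1
```

```bash
python3 w.py w8; python3 off.py
```

```text
cx off 40.94229911169383
t 6.25 pos [638.7  65.7  92.6] x-ang -0.155 tilt 0.0062 F [ 1.1  0.4 -0.5] op -0.3 q [0.06 0.32 1.81 0.01 1.01 0.21]
 shift frac [-0.099  0.036  0.001]  turn frac [-0.044  0.     0.026]
```

View pics/w8.png

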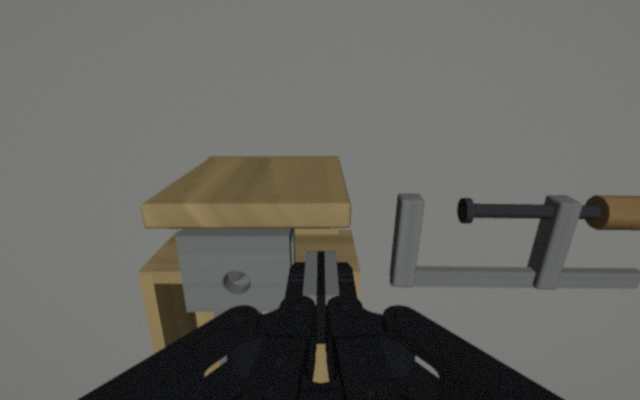

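```bash
cat > hole.py <<'E'
from h import *
import pickle,sys
n=sys.argv[1];u,v=float(sys.argv[2]),float(sys.argv[3])
c,st=pickle.load(open(n+'.pkl','rb'))
e=np.array([598.3,72.2,104]);cx=np.array([.988,-.155,0]);cy=np.array([.155,.988,0])
p=onplane(c,st,[(u,v)],104)[0];print(p,(p-e)@cx,(p-e)@cy)
a=c['image'][int(v)-50:int(v)+50,max(0,int(u)-80):int(u)+80,::-1]
cv2.imwrite(f'pics/{n}a.png',cv2.convertScaleAbs(cv2.resize(a,None,fx=5,fy=5,interpolation=cv2.INTER_CUBIC),alpha=1.6))
E
python3 hole.py w8 237 282; python3 hole.py w7 228 223
```

```text
[602.53423497  70.94755166 104.        ] 4.377553644840052 -0.5811125351861602
[606.95095585  70.00771114 104.        ] 8.886949151489448 -0.8250832399936607
```

View pics/w8a.png

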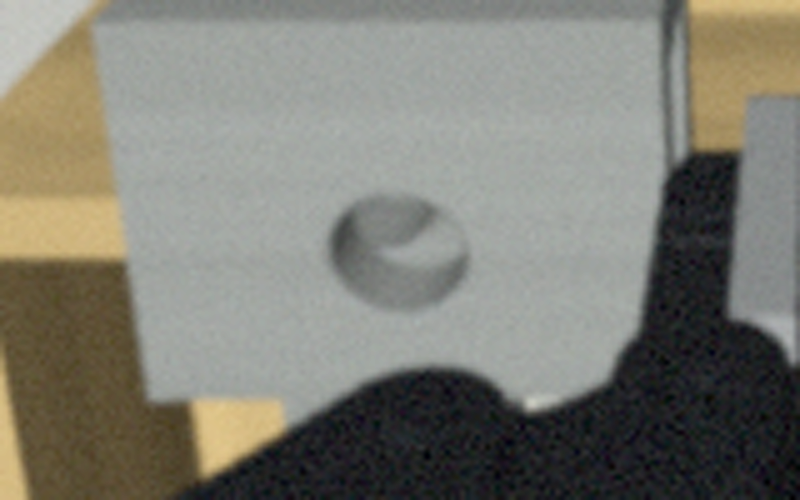

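Request:
arm_command([
  [[-0.03,0.02,0],[0,0,0],1.0],
  [[-0.015,0.01,0],[0,0,0],1.0],
])

```text
time: 6.45
tool_pos: [636.0, 66.4, 91.5]
tool_rot: [0.707, -0.703, 0.052, -0.058]
ft_force: [2.4, -0.5, 1.8]
opening: -0.1
```

```bash
python3 w.py w9; python3 off.py;python3 hole.py w9 240 285
```

```text
cx off 38.02412974076624
t 6.5 pos [635.9  66.4  91.5] x-ang -0.155 tilt 0.0097 F [ 1.2 -1.1  0.3] op 0.2 q [0.06 0.31 1.82 0.   1.01 0.22]
 shift frac [-0.07   0.024 -0.001]  turn frac [-0.049  0.003  0.064]
[600.68588917  70.76412149 104.        ] 2.5798196713547514 -1.0488351481558842
```

View pics/w9a.png

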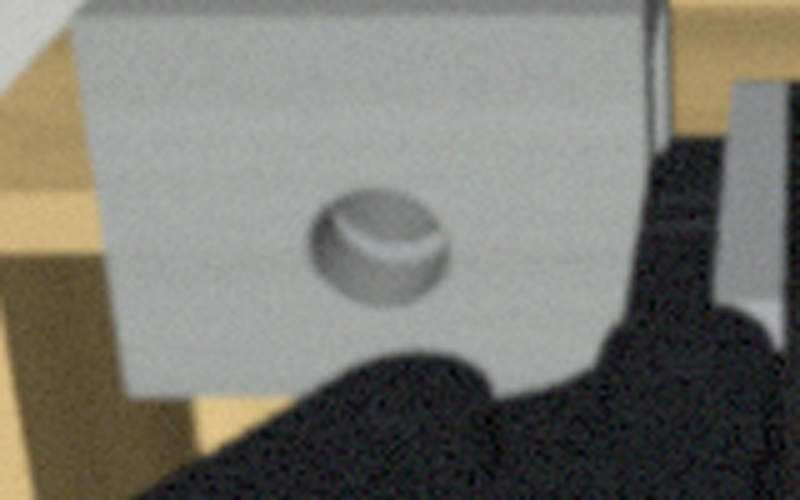

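Request:
arm_command([
  [[-0.02,0.01,0],[0,0,0],1.0],
  [[0,0,0],[0,0,0],1.0],
])

```text
time: 6.7
tool_pos: [634.2, 66.9, 90.8]
tool_rot: [0.707, -0.703, 0.051, -0.058]
ft_force: [1.7, -0.5, -0.8]
opening: 0.2
```

```bash
python3 off.py
```

```text
cx off 36.32378794186431
t 6.7 pos [634.2  66.9  90.8] x-ang -0.155 tilt 0.0105 F [ 1.7 -0.5 -0.8] op 0.2 q [0.06 0.31 1.82 0.   1.   0.22]
 shift frac [-0.053  0.018 -0.003]  turn frac [-0.051  0.003  0.071]
```

Now I'll back off, rise, and look straight at the hole.

Request:
arm_command([
  [[0.1,0,0],[0,0,0],1.0],
  [[0.05,-0.2,0],[0,0,0],1.0],
  [[-0.15,-0.4,-0.1],[0,0,0],1.0],
  [[-0.3,-0.2,-0.3],[0,0,0],0.8],
  [[-0.02,0,-0.1],[0,0,0],0.5],
  [[0,0,0],[0,0,0],0.3],
])

```text
time: 7.3
tool_pos: [591.4, 21.2, 167.8]
tool_rot: [0.707, -0.703, 0.056, -0.053]
ft_force: [1.7, -0.1, 0.2]
opening: 43.3
```

```bash
python3 w.py w10 "go([598,30,180],-.155)"
```

```text
t 7.3 pos [591.4  21.2 167.8] x-ang -0.154 tilt 0.0068 F [ 1.7 -0.1  0.2] op 43.3 q [-0.01  0.16  1.85  0.01  1.14  0.14]
 shift frac [ 0.051 -0.122  0.097]  turn frac [-0.037  0.011 -0.043]
```

View pics/w10.png

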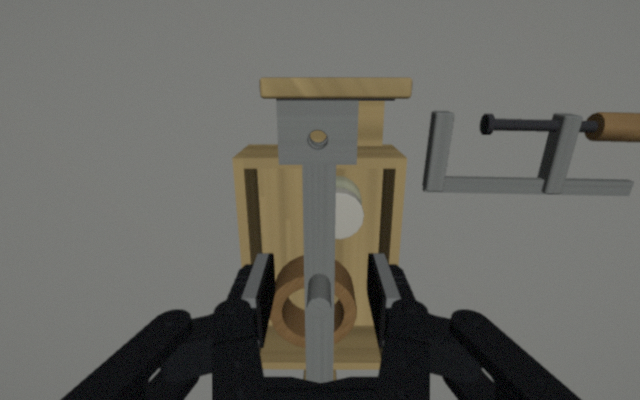

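```bash
python3 hole.py w10 317.5 138; python3 - <<'E'
from h import *
import pickle
c,st=pickle.load(open('w10.pkl','rb'))
g=c['image'].mean(2)
for r in (185,220,250): print(r,[int(x) for x in g[r,295:345]])
for r in (115,120): print(r,[int(x) for x in g[r,270:365]])
E
```

```text
[597.23232453  72.51063308 104.        ] -1.1030114916631462 0.14141578865552257
185 [115, 118, 116, 115, 114, 116, 112, 108, 101, 100, 98, 102, 99, 99, 104, 102, 101, 98, 102, 101, 103, 105, 101, 102, 100, 102, 101, 102, 100, 98, 97, 99, 102, 102, 101, 103, 104, 104, 102, 103, 106, 114, 120, 119, 120, 120, 120, 122, 121, 125]
220 [111, 114, 112, 115, 114, 113, 112, 108, 106, 100, 102, 101, 101, 100, 101, 104, 101, 100, 100, 100, 100, 98, 101, 98, 100, 99, 102, 100, 100, 99, 98, 100, 101, 103, 101, 101, 103, 105, 100, 106, 125, 141, 146, 146, 145, 145, 147, 147, 147, 148]
250 [109, 109, 111, 110, 113, 111, 114, 112, 108, 103, 100, 99, 103, 101, 103, 101, 100, 100, 103, 101, 102, 101, 102, 103, 102, 101, 102, 100, 102, 101, 99, 100, 102, 99, 103, 103, 106, 103, 100, 100, 102, 101, 99, 98, 96, 100, 97, 102, 101, 109]
115 [121, 123, 123, 120, 120, 118, 114, 106, 104, 103, 101, 105, 103, 103, 100, 103, 104, 103, 101, 103, 102, 103, 106, 104, 102, 103, 103, 103, 100, 104, 104, 103, 102, 103, 102, 102, 103, 105, 106, 102, 105, 104, 104, 102, 104, 105, 100, 101, 107, 102, 103, 103, 104, 103, 103, 105, 102, 104, 104, 102, 106, 101, 105, 103, 102, 107, 102, 101, 100, 104, 105, 105, 104, 102, 102, 104, 107, 100, 107, 104, 101, 106, 103, 103, 102, 105, 101, 106, 110, 113, 112, 111, 112, 112, 113]
120 [122, 121, 121, 120, 121, 121, 118, 111, 104, 103, 106, 104, 104, 105, 104, 106, 105, 105, 105, 104, 104, 104, 104, 105, 104, 106, 104, 105, 105, 105, 104, 105, 104, 103, 105, 106, 106, 106, 106, 107, 105, 104, 103, 105, 105, 102, 105, 106, 106, 104, 103, 108, 103, 104, 102, 103, 104, 106, 105, 107, 105, 106, 106, 104, 104, 105, 105, 104, 105, 106, 104, 103, 104, 107, 102, 105, 102, 103, 105, 106, 105, 102, 105, 107, 106, 101, 105, 106, 110, 107, 109, 108, 108, 112, 109]
```

View pics/w10a.png

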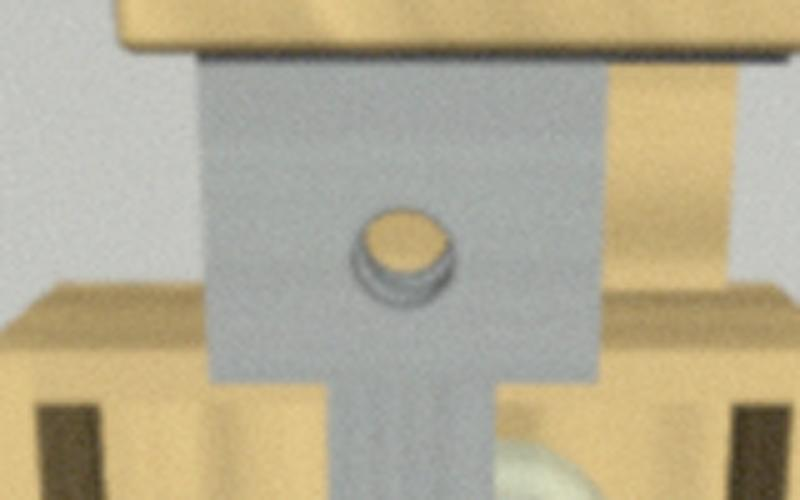

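The holes are in line: the view through the ear is clear and symmetric, centred at (317.8,139.6). Next, the pin.

Request:
arm_command([
  [[-0.05,-0.1,-0.45],[0,0,0],0.3],
  [[-0.07,-0.1,-0.48],[0,0,0],0.3],
  [[-0.06,0,-0.48],[0,0,0],0.3],
  [[-0.06,0,-0.48],[0,0,0],0.3],
  [[-0.06,0,-0.48],[0,0,0],0.3],
  [[-0.06,0,-0.48],[0,0,0],0.3],
  [[-0.05,0,-0.4],[0,0,0],0.3],
  [[0,0,0],[0,0,0],0.3],
])

```text
time: 8.15
tool_pos: [504.3, -299.1, 176.2]
tool_rot: [0.709, -0.701, 0.056, -0.046]
ft_force: [-0.9, -0.3, -0.1]
opening: 59.7
```

```bash
python3 hole.py w10 317.8 139.6;python3 w.py w11 "go([494,-320,150],-.155)"
```

```text
[597.26041249  71.53271437 104.        ] -0.923683189566558 -0.820414262953295
t 8.15 pos [ 504.3 -299.1  176.2] x-ang -0.145 tilt 0.0191 F [-0.9 -0.3 -0.1] op 59.7 q [-0.58  0.15  1.84  0.    1.17 -0.44]
 shift frac [-0.068  0.261 -0.224]  turn frac [-0.089  0.084 -0.132]
```

View pics/w11.png

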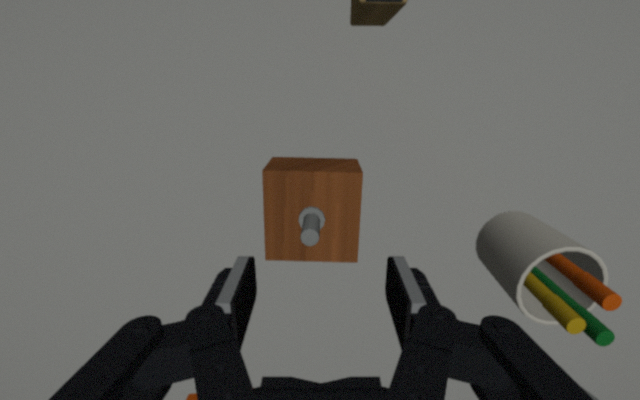

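```bash
python3 - <<'E'
from h import *
import pickle
c,st=pickle.load(open('w11.pkl','rb'))
im=c['image'][180:280,250:380,::-1]
cv2.imwrite('pics/w11a.png',cv2.convertScaleAbs(cv2.resize(im,None,fx=6,fy=6,interpolation=cv2.INTER_CUBIC),alpha=1.6))
W=cloud(c,st)
m=(abs(W[...,2]-93)<2.5)&(abs(W[...,0]-494)<30)&(abs(W[...,1]+320)<30)
print(m.sum(),W[m].mean(0),np.argwhere(m).mean(0)[::-1])
print(onplane(c,st,[(310,237)],93),onplane(c,st,[(311.5,217)],59))
m=(abs(W[...,2]-55)<2.5)&(abs(W[...,0]-494)<70)&(abs(W[...,1]+320)<70)
print(cv2.minAreaRect(W[m][:,:2].astype(np.float32)))
E
```

```text
280 [ 491.90106712 -319.45636149   93.23325403] [309.36428571 236.53571429]
[[ 492.27633644 -319.97486751   93.        ]] [[ 492.3370916  -317.74948783   59.        ]]
((491.7126159667969, -320.2205505371094), (80.97061157226562, 80.19619750976562), 80.50916290283203)
```

View pics/w11a.png

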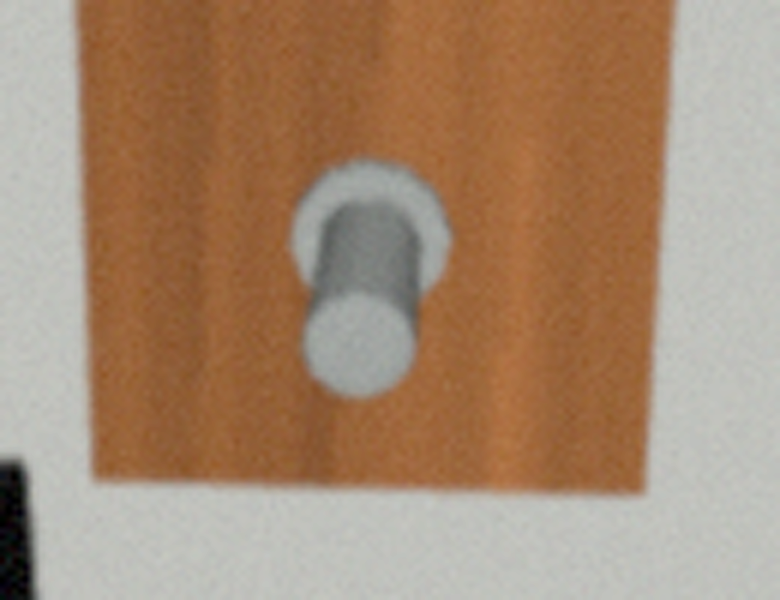

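Request:
arm_command([
  [[-0.09,0.1,-0.22],[-0.08,0.08,-0.13],0.3],
  [[0,0.3,0],[0,0,0],0.3],
  [[0,0.1,0],[0,0,0],0.4],
  [[0,0,0],[0,0,0],0.5],
])

```text
time: 8.6
tool_pos: [495.5, -313.4, 121.7]
tool_rot: [0.708, -0.702, 0.054, -0.053]
ft_force: [-0.1, 0.4, 1.5]
opening: 42.8
```

```bash
python3 w.py w12 "go([492,-319.6,64],-.155)"
```

```text
t 8.6 pos [ 495.5 -313.4  121.7] x-ang -0.152 tilt 0.008 F [-0.1  0.4  1.5] op 42.8 q [-0.61  0.19  1.9   0.01  1.05 -0.46]
 shift frac [-0.024  0.577 -0.071]  turn frac [-0.063  0.026 -0.021]
```

View pics/w12.png

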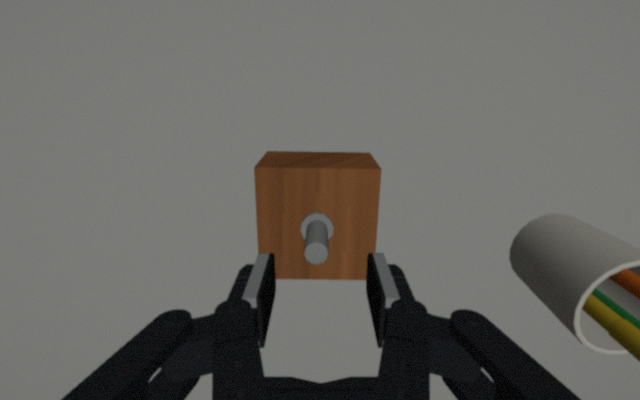

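Request:
arm_command([
  [[-0.03,0.25,-0.08],[-0.06,0.03,-0.02],0.5],
  [[0,0.25,0],[0,0,0],0.5],
  [[0,0.05,0],[0,0,0],0.5],
  [[0,0,0],[0,0,0],0.5],
])

```text
time: 9.05
tool_pos: [497.2, -319.5, 71.0]
tool_rot: [-0.704, 0.706, -0.051, 0.055]
ft_force: [0.4, -0.7, -0.2]
opening: 43.0
```

```bash
python3 -c "
from h import *
go([492,-319.6,64],-.155)"
```

```text
t 9.05 pos [ 497.2 -319.5   71. ] x-ang -0.15 tilt 0.0074 F [ 0.4 -0.7 -0.2] op 43.0 q [-0.61  0.25  1.94  0.    0.95 -0.46]
 shift frac [-0.052  0.069 -0.009]  turn frac [0.018 0.04  0.059]
```

Request:
arm_command([
  [[-0.055,0.06,-0.01],[0.02,0.04,0.06],0.55],
  [[0,0.01,0],[0,0,0],0.6],
  [[0,0,0],[0,0,0],0.7],
])

```text
time: 9.35
tool_pos: [493.9, -320.3, 67.3]
tool_rot: [-0.704, 0.706, -0.053, 0.056]
ft_force: [0.1, 0.2, 0.2]
opening: 25.8
```

```bash
python3 w.py w13 "go([492,-319.6,64],-.155)"
```

```text
t 9.35 pos [ 493.9 -320.3   67.3] x-ang -0.154 tilt 0.0044 F [0.1 0.2 0.2] op 25.8 q [-0.62  0.25  1.94  0.    0.94 -0.46]
 shift frac [-0.02   0.033  0.004]  turn frac [0.015 0.008 0.033]
```

View pics/w13.png

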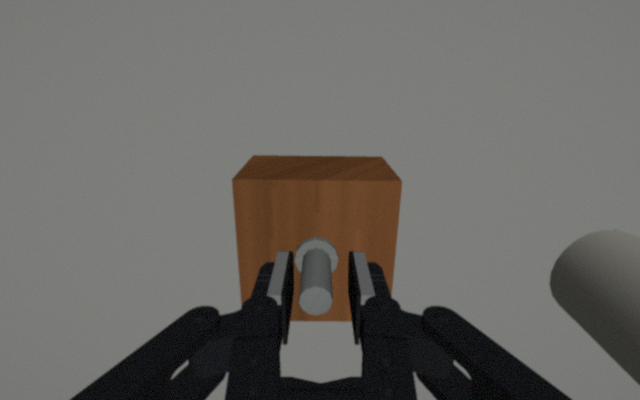

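Request:
arm_command([
  [[-0.025,0.035,0],[0.01,0,0.03],0.75],
  [[0,0.01,0],[0,0,0],1.0],
  [[0,0,0],[0,0,0],1.0],
  [[0,0,0],[0,0,0],1.0],
], squeeze=50)

```text
time: 9.8
tool_pos: [491.9, -320.7, 64.1]
tool_rot: [-0.704, 0.706, -0.054, 0.055]
ft_force: [-0.2, 1.1, 1.3]
opening: 12.4
```

```bash
python3 -c "
from h import *
go([492,-319.6,64],-.155)"
```

```text
t 9.8 pos [ 491.9 -320.7   64.1] x-ang -0.155 tilt 0.0028 F [-0.2  1.1  1.3] op 12.4 q [-0.62  0.26  1.95 -0.    0.94 -0.47]
 shift frac [-0.001  0.001  0.011]  turn frac [0.013 0.003 0.019]
```

Request:
arm_command([
  [[0,-0.3,0],[0,0,0],1.0],
  [[0,-0.4,0],[0,0,0],1.0],
  [[0,-0.4,0],[0,0,0],1.0],
  [[0,-0.25,0.1],[0,0,0],1.0],
  [[0,0,0],[0,0,0],1.0],
])

```text
time: 10.3
tool_pos: [492.7, -310.4, 200.9]
tool_rot: [-0.705, 0.705, -0.055, 0.055]
ft_force: [0.2, 0.0, -0.5]
opening: 12.2
```

```bash
python3 w.py w14 "go([597.3,71.5,190],-.155)"
```

```text
t 10.3 pos [ 492.7 -310.4  200.9] x-ang -0.155 tilt 0.0004 F [ 0.2  0.  -0.5] op 12.2 q [-0.6   0.11  1.84 -0.    1.19 -0.45]
 shift frac [0.443 0.107 3.935]  turn frac [ 0.003 -0.003  0.002]
```

View pics/w14.png

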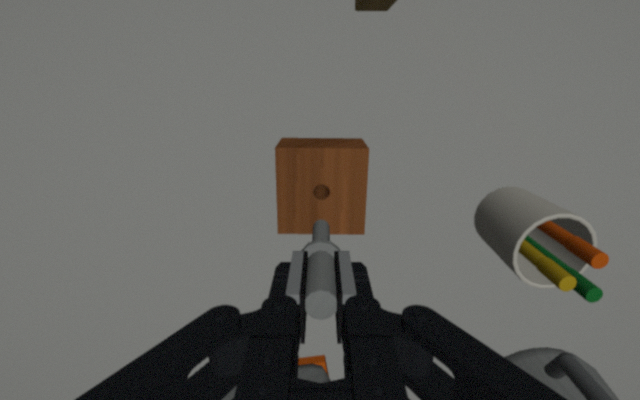

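Request:
arm_command([
  [[0.05,0,0.45],[0,0,0],1.0],
  [[0.05,0,0.48],[0,0,0],1.0],
  [[0.05,0,0.48],[0,0,0],1.0],
  [[0.05,0,0.48],[0,0,0],1.0],
  [[0.05,0,0.48],[0,0,0],1.0],
  [[0.05,0,0.48],[0,0,0],1.0],
  [[0.05,0,0.48],[0,0,0],1.0],
  [[0,0,0],[0,0,0],1.0],
])

```text
time: 11.15
tool_pos: [573.1, 21.4, 180.2]
tool_rot: [0.705, -0.705, 0.066, -0.049]
ft_force: [0.0, -0.8, -1.2]
opening: 12.6
```

```bash
python3 w.py w15 "go([597.3,71.5,190],-.155)"
```

```text
t 11.15 pos [573.1  21.4 180.2] x-ang -0.163 tilt 0.0231 F [ 0.  -0.8 -1.2] op 12.6 q [-0.01  0.13  1.86  0.    1.17  0.15]
 shift frac [ 0.155 -0.103  0.534]  turn frac [ 0.014 -0.063 -0.192]
```

View pics/w15.png

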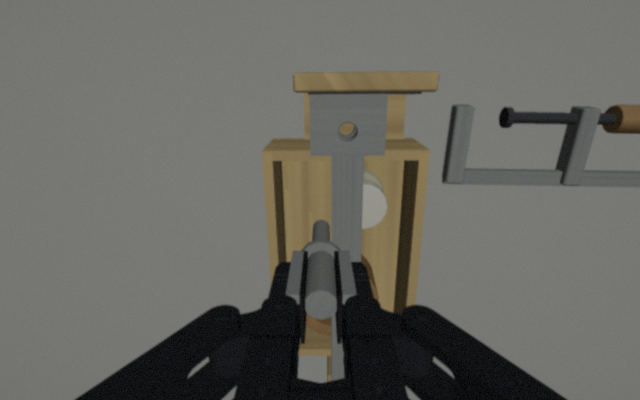

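Request:
arm_command([
  [[0.08,-0.05,0.25],[0.01,-0.06,-0.19],1.0],
  [[0.08,0,0.25],[0,0,0],1.0],
  [[0,0,0],[0,0,0],1.0],
])

```text
time: 11.5
tool_pos: [593.1, 63.2, 177.8]
tool_rot: [-0.703, 0.707, -0.059, 0.052]
ft_force: [-0.5, -0.9, -1.1]
opening: 12.1
```

```bash
python3 w.py w16 "go([597.3,71.5,162],-.155)"
```

```text
t 11.5 pos [593.1  63.2 177.8] x-ang -0.157 tilt 0.0127 F [-0.5 -0.9 -1.1] op 12.1 q [ 0.07  0.16  1.83 -0.01  1.16  0.23]
 shift frac [0.031 0.157 0.09 ]  turn frac [ 0.062 -0.016 -0.085]
```

View pics/w16.png

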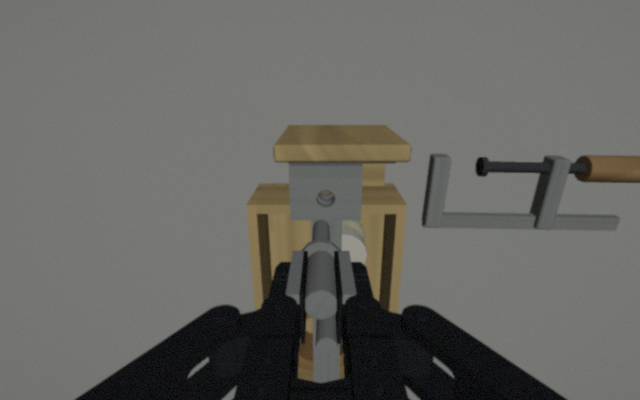

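```bash
cat > tip.py <<'E'
from h import *
import pickle,sys
n=sys.argv[1]
c,st=pickle.load(open(n+'.pkl','rb'))
T=np.linalg.inv(np.array(c['T_tool_cam']))
K=np.array([[c['fx'],0,c['cx']],[0,c['fy'],c['cy']],[0,0,1.]])
P=np.array([[0,49,0],[0,49,4.5],[-5,47,0],[5,47,0],[-7,-29,0],[7,-29,0],[0,-29,0]],float)
Pc=P@T[:3,:3].T+T[:3,3]
print(cv2.projectPoints(Pc,np.zeros(3),np.zeros(3),K,np.array([c['k1'],0,0,0.]))[0].reshape(-1,2).round(1).tolist())
im=c['image'][170:330,260:390,::-1]
cv2.imwrite(f'pics/{n}t.png',cv2.convertScaleAbs(cv2.resize(im[:,:,:],None,fx=3.7,fy=3.7,interpolation=cv2.INTER_CUBIC),alpha=1.8))
E
python3 tip.py w16; python3 hole.py w16 326 199
```

```text
[[320.5, 226.4], [320.5, 219.5], [312.2, 227.7], [328.8, 227.7], [302.8, 305.8], [338.3, 305.7], [320.5, 305.8]]
[597.30281949  71.18098134 104.        ] -0.8272664487934783 -1.1613534132956431
```

View pics/w16t.png

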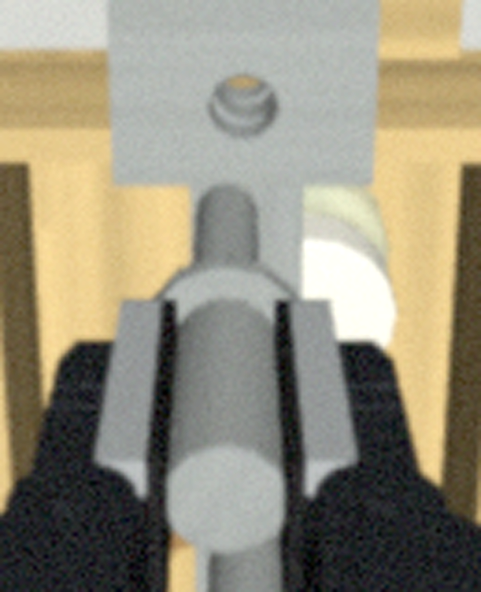

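The pin axis is on the tool axis: the tip projects as predicted. The hole measures (597.3,71.3), within a millimetre or so in every view.

Request:
arm_command([
  [[0.04,0.08,0.1],[0.06,-0.01,-0.09],1.0],
  [[0,0.05,0],[0,0,0],1.0],
  [[0,0,0],[0,0,0],1.0],
])

```text
time: 11.85
tool_pos: [595.9, 67.6, 160.6]
tool_rot: [-0.704, 0.706, -0.058, 0.055]
ft_force: [-0.5, 0.4, -0.2]
opening: 12.3
```

```bash
python3 w.py w17 "go([597.3,71.3,156],-.155)"; python3 tip.py w17
```

```text
t 11.85 pos [595.9  67.6 160.6] x-ang -0.159 tilt 0.0054 F [-0.5  0.4 -0.2] op 12.3 q [ 0.07  0.18  1.84 -0.    1.13  0.23]
 shift frac [0.008 0.046 0.039]  turn frac [ 0.03  -0.037 -0.034]
[[320.5, 226.4], [320.5, 219.5], [312.2, 227.7], [328.8, 227.7], [302.8, 305.8], [338.3, 305.8], [320.5, 305.8]]
```

View pics/w17t.png

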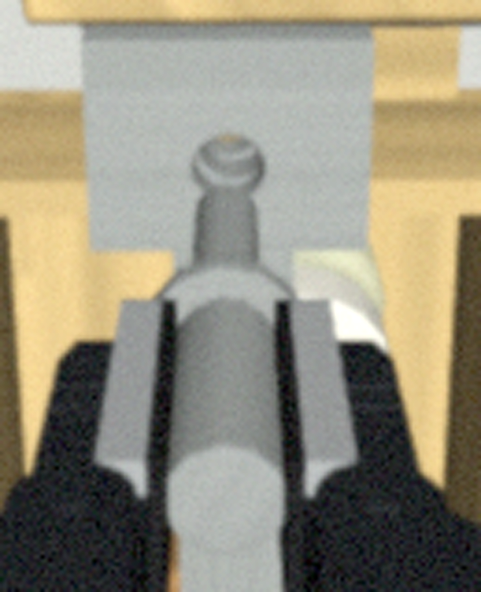

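```bash
python3 hole.py w17 321.9 214.6
```

```text
[597.28015331  71.87897212 104.        ] -0.9578492056449452 -0.47525178362009224
```

Request:
arm_command([
  [[0.005,0.02,0.05],[0.03,-0.03,-0.03],1.0],
  [[0,0,0],[0,0,0],1.0],
])

```text
time: 12.1
tool_pos: [597.1, 71.7, 158.6]
tool_rot: [0.705, -0.705, 0.056, -0.055]
ft_force: [0.8, -1.0, -1.3]
opening: 12.5
```

```bash
python3 w.py w18 "go([597.3,71.3,154],-.155)"; python3 tip.py w18
```

```text
t 12.1 pos [597.1  71.7 158.6] x-ang -0.157 tilt 0.0004 F [ 0.8 -1.  -1.3] op 12.5 q [0.08 0.18 1.84 0.   1.12 0.23]
 shift frac [ 0.003  0.046 -0.004]  turn frac [-0.002 -0.018 -0.003]
[[320.5, 226.4], [320.5, 219.5], [312.2, 227.7], [328.8, 227.7], [302.8, 305.8], [338.3, 305.8], [320.5, 305.8]]
```

View pics/w18t.png

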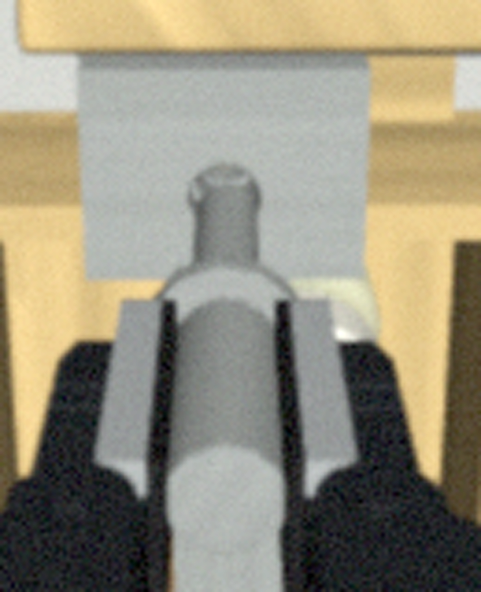

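Request:
arm_command([
  [[0.0,0.04,0],[0,-0.02,0],1.0],
  [[0,0.03,0],[0,0,0],1.0],
  [[0,0,0],[0,0,0],1.0],
])

```text
time: 12.45
tool_pos: [597.7, 71.5, 152.2]
tool_rot: [-0.705, 0.705, -0.054, 0.055]
ft_force: [-0.1, -0.6, -1.6]
opening: 12.3
```

```bash
python3 w.py w19 "go([597.3,71.6,148],-.155)"; python3 tip.py w19
```

```text
t 12.45 pos [597.7  71.5 152.2] x-ang -0.154 tilt 0.0017 F [-0.1 -0.6 -1.6] op 12.3 q [ 0.08  0.19  1.85 -0.    1.1   0.23]
 shift frac [-0.004  0.042  0.   ]  turn frac [-0.001  0.006  0.014]
[[320.5, 226.4], [320.5, 219.5], [312.2, 227.7], [328.8, 227.7], [302.8, 305.8], [338.3, 305.8], [320.5, 305.8]]
```

View pics/w19t.png

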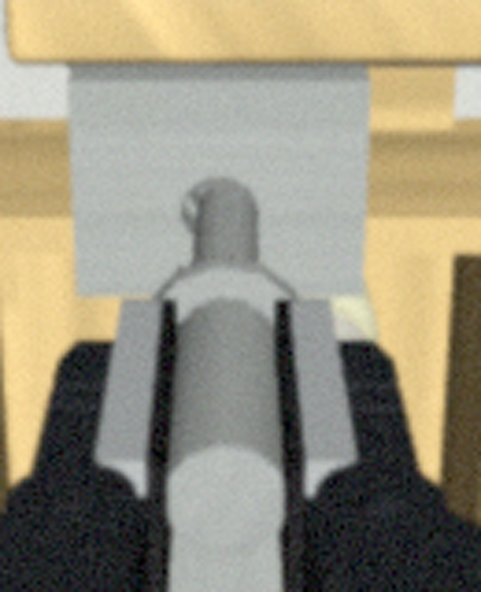

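Request:
arm_command([
  [[-0.012,0.01,0],[0,0,0.01],1.0],
  [[-0.003,0.03,0],[0,0,0],1.0],
  [[0,0,0],[0,0,0],1.0],
])

```text
time: 12.8
tool_pos: [596.4, 71.9, 148.2]
tool_rot: [0.705, -0.705, 0.054, -0.055]
ft_force: [-0.6, -0.7, -0.6]
opening: 12.4
```

```bash
python3 w.py w20 "go([597.0,71.6,148],-.155)"; python3 tip.py w20
```

```text
t 12.8 pos [596.4  71.9 148.2] x-ang -0.154 tilt 0.0009 F [-0.6 -0.7 -0.6] op 12.4 q [0.08 0.19 1.85 0.   1.1  0.23]
 shift frac [ 0.007  0.002 -0.002]  turn frac [-0.003  0.007  0.007]
[[320.5, 226.4], [320.5, 219.5], [312.2, 227.7], [328.8, 227.7], [302.8, 305.8], [338.3, 305.8], [320.5, 305.8]]
```

View pics/w20t.png

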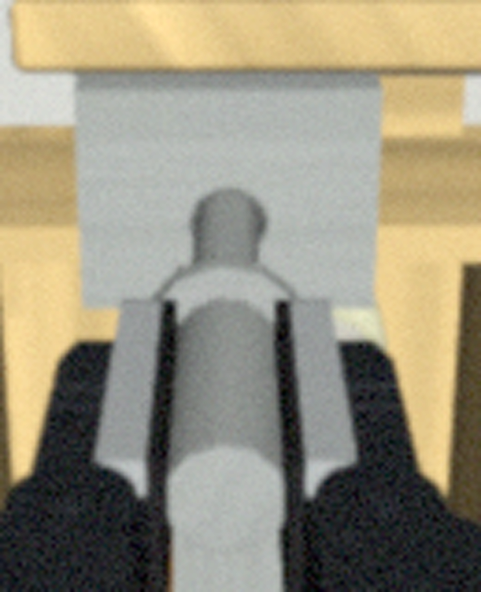

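The tip is 5 mm into the upper ear with no force. Now down towards the eye.

Request:
arm_command([
  [[0.005,0.03,0],[0,0,0],1.0],
  [[0,0.01,0],[0,0,0],1.0],
])

```text
time: 13.05
tool_pos: [597.3, 71.8, 144.5]
tool_rot: [0.705, -0.705, 0.054, -0.055]
ft_force: [0.6, -0.2, -0.7]
opening: 11.9
```

Request:
arm_command([
  [[0,0.025,0],[0,0,0],1.0],
  [[0,0,0],[0,0,0],1.0],
])

```text
time: 13.25
tool_pos: [597.2, 71.8, 141.5]
tool_rot: [0.705, -0.705, 0.054, -0.055]
ft_force: [0.4, 0.0, -0.9]
opening: 12.3
```

```bash
python3 -c "
from h import *
go([597.0,71.6,113],-.155)"
```

```text
t 13.25 pos [597.2  71.8 141.5] x-ang -0.154 tilt 0.0016 F [ 0.4  0.  -0.9] op 12.3 q [0.08 0.2  1.86 0.   1.09 0.23]
 shift frac [-0.002  0.285 -0.002]  turn frac [-0.003  0.008  0.013]
```

Still no force, with the tip at the top of the eye. I'll go on in small steps.

Request:
arm_command([
  [[0,0.025,0],[0,0,0],1.0],
])

```text
time: 13.35
tool_pos: [597.5, 71.8, 139.3]
tool_rot: [0.705, -0.705, 0.054, -0.055]
ft_force: [0.5, 0.2, -0.8]
opening: 12.6
```

Request:
arm_command([
  [[0,0.025,0],[0,0,0],1.0],
])

```text
time: 13.45
tool_pos: [597.5, 71.8, 136.6]
tool_rot: [0.705, -0.705, 0.054, -0.055]
ft_force: [0.1, -0.3, -1.6]
opening: 12.6
```

Request:
arm_command([
  [[0,0.025,0],[0,0,0],1.0],
])

```text
time: 13.55
tool_pos: [597.6, 71.8, 133.9]
tool_rot: [0.705, -0.705, 0.054, -0.055]
ft_force: [-0.1, -0.2, -0.6]
opening: 12.3
```

Request:
arm_command([
  [[-0.003,0.025,0],[0,0,0.01],1.0],
])

```text
time: 13.65
tool_pos: [597.2, 71.9, 131.1]
tool_rot: [0.705, -0.705, 0.054, -0.055]
ft_force: [-0.5, 0.4, -1.3]
opening: 12.4
```

Request:
arm_command([
  [[0,0.02,0],[0,0,0],1.0],
])

```text
time: 13.75
tool_pos: [597.1, 71.9, 128.7]
tool_rot: [0.705, -0.705, 0.054, -0.055]
ft_force: [0.1, 0.8, -0.7]
opening: 12.5
```

Request:
arm_command([
  [[0,0.025,0],[0,0,0],1.0],
])

```text
time: 13.85
tool_pos: [597.1, 71.8, 126.1]
tool_rot: [0.705, -0.705, 0.054, -0.055]
ft_force: [-0.7, 0.6, -0.7]
opening: 12.0
```

Request:
arm_command([
  [[0,0.025,0],[0,0,0],1.0],
])

```text
time: 13.95
tool_pos: [597.1, 71.9, 123.3]
tool_rot: [0.705, -0.705, 0.054, -0.055]
ft_force: [-1.0, -0.4, -1.2]
opening: 12.4
```

```bash
python3 w.py w21 "go([597.0,71.6,113],-.155)"
```

```text
t 13.95 pos [597.1  71.9 123.3] x-ang -0.154 tilt 0.0008 F [-1.  -0.4 -1.2] op 12.4 q [0.08 0.21 1.87 0.   1.05 0.23]
 shift frac [-0.001  0.103 -0.003]  turn frac [-0.005  0.007  0.005]
```

View pics/w21.png

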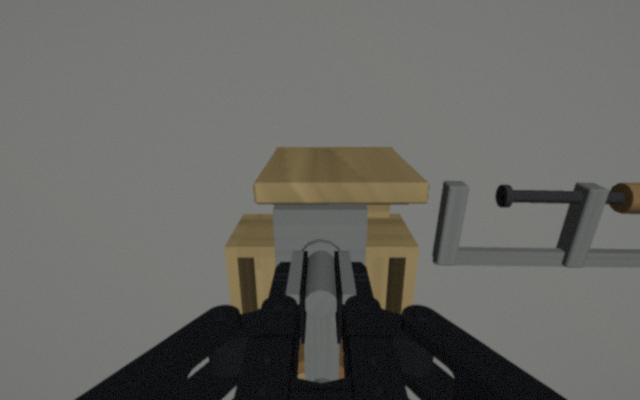

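The tip is well into the lower ear (about 74 mm above the bench) with no force. On down until the collar touches, at TCP z of about 113.

Request:
arm_command([
  [[0,0.03,0],[0,0,0],1.0],
  [[0,0.025,0],[0,0,0],1.0],
])

```text
time: 14.2
tool_pos: [597.0, 71.9, 117.1]
tool_rot: [0.705, -0.705, 0.054, -0.055]
ft_force: [1.5, 0.1, -1.1]
opening: 12.1
```

Request:
arm_command([
  [[0,0.02,0],[0,0,0],1.0],
])

```text
time: 14.3
tool_pos: [597.0, 71.9, 114.8]
tool_rot: [0.705, -0.705, 0.054, -0.055]
ft_force: [-0.3, 0.2, -0.8]
opening: 12.6
```

Request:
arm_command([
  [[0,0.015,0],[0,0,0],1.0],
])

```text
time: 14.4
tool_pos: [596.9, 71.8, 113.1]
tool_rot: [0.705, -0.705, 0.054, -0.054]
ft_force: [-1.2, 0.2, 3.7]
opening: 12.4
```

Request:
arm_command([
  [[0,0.01,0],[0,0,0],1.0],
])

```text
time: 14.5
tool_pos: [597.3, 71.9, 113.0]
tool_rot: [0.705, -0.705, 0.054, -0.055]
ft_force: [-2.1, -1.1, 8.7]
opening: 12.2
```

Contact comes at TCP z 113.0, just where the collar should seat. I'll release gently and rise.

Request:
arm_command([
  [[0,0,0],[0,0,0],1.0],
  [[0,0,0],[0,0,0],1.0],
  [[0,0,0],[0,0,0],0.7],
  [[0,0,0],[0,0,0],0.6],
  [[0,0,0],[0,0,0],0.6],
])

```text
time: 15.0
tool_pos: [597.9, 71.9, 113.5]
tool_rot: [0.705, -0.705, 0.054, -0.055]
ft_force: [0.7, -0.0, 0.0]
opening: 34.0
```

Request:
arm_command([
  [[0,-0.2,0],[0,0,0],0.6],
  [[0,-0.3,0],[0,0,0],0.6],
  [[0,-0.3,0],[0,0,0],0.6],
  [[0,-0.2,-0.3],[0,0,0],0.6],
  [[0,0,-0.2],[0,0,0],0.6],
  [[0,0,0],[0,0,0],0.6],
])

```text
time: 15.6
tool_pos: [589.0, 21.7, 215.9]
tool_rot: [-0.705, 0.705, -0.054, 0.053]
ft_force: [-0.2, 0.4, 0.4]
opening: 34.4
```

```bash
python3 w.py w22 "go([597.0,71.6,113],-.155)"; python3 -c "
from h import *
for n in ['side','scene']: save(n+'1',capture(n))"
```

```text
t 15.6 pos [589.   21.7 215.9] x-ang -0.152 tilt 0.0007 F [-0.2  0.4  0.4] op 34.4 q [-0.01  0.11  1.81 -0.    1.22  0.15]
 shift frac [0.004 1.029 0.506]  turn frac [ 0.004  0.026 -0.004]
```

View pics/w22.png

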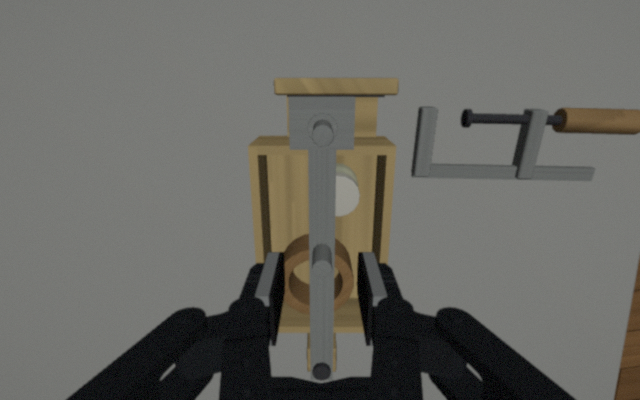

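View pics/side1.png

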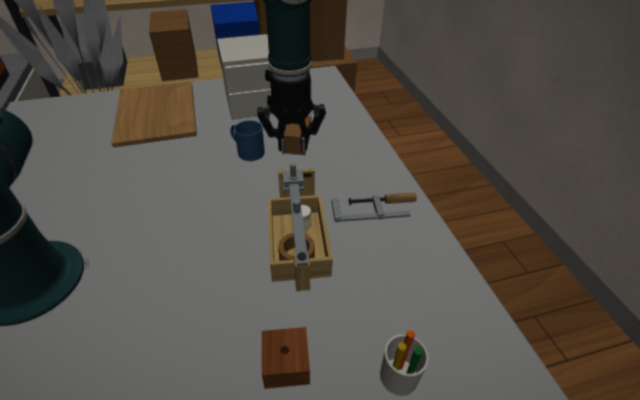

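```bash
python3 - <<'E'
from h import *
import pickle
c,st=pickle.load(open('w22.pkl','rb'));W=cloud(c,st)
for lo,hi in((138,146),(106,111)):
    m=(W[...,2]>lo)&(W[...,2]<hi)&(abs(W[...,0]-597)<20)&(abs(W[...,1]-71)<20);print(m.sum(),W[m].mean(0))
print(get_state()['ft_force']); 
job_done()
E
```

```text
383 [597.90023452  72.494508   142.29510623]
302 [598.36735199  75.85847983 108.25375842]
[-0.00843956 -1.10705725 -0.55732016]
the job is handed in; nothing more can be done
```

The bar is on its stop and the pin is seated through the upper ear, the eye and the lower ear, then released. I handed the job in at about 15.7 s of the 72 s allowed. It reports no verdict, so what follows rests on my own checks.

- **Bar:** I swung it across by its stub until it stopped moving. The force rose to about 15 N with no further travel.
- **Yoke:** its holes started about 8.5 mm off to the +x side. I pushed it into line with the closed fingers, and the wrist camera then saw clear through the holes.
- **Pin:** it went down in small steps with no noticeable force. At tool height 113 mm, where the collar should meet the ear, the readings showed contact at up to about 9 N.
- **Last checks:** after release the pin's top measured 142.3 mm above the bench, against 142 mm when seated. It sat at (597.9, 72.5), within about 1 mm of where I estimated the eye to be, and it looked upright. The gripper was clear, with wrist force within sensor noise.
- **Bystanders:** I touched none of them. In the last pictures they look where they started, though I compared this by eye only.

No check failed. Estimates of the hole position differed by up to about 1.5 mm between views, within the camera calibration.

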